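# Hang the prop lanterns as a row on their rod

## Task

Stand every lantern on the table upright in the channel of the lining-up board, side by side with the openings under their bails in line along it; then draw the hanging rod out of its case, where the hood hides its handle, lay it in the two notches of the hanging stand and let go of it. Take it again by its red handle, thread it through the bails of all the lanterns, lift them off the board together as one stack, and hang the rod back in both notches of the stand with every lantern hanging on it between the posts. Leave the other things on the table where they are and upright.

Things in the scene. Friction and masses are not known exactly. Their poses are not given: they have to be found in the camera images.
- stand: hanging stand, fixed: black base 110 x 300 x 12 mm, two upright dark steel posts at y = +101 and -101 mm (10 mm thick along y), each ending in an open-topped notch 19 mm wide across x with an orange V lead-in 48 mm wide at its mouth (tops about 160 mm high). A bar in both notches runs along the stand's y, its axis 135 mm above the table. Origin: centre of its underside, z up
- stand_mid (a point): point midway between the stand's two notches, at the axis of a bar lying in them (135 mm above the table); axes as the stand's. The rod may hang with its handle at either end
- board: lining-up board, fixed: plywood 88 x 240 mm, 10 mm thick, with a dark wooden rail along each long edge. The channel between the rails runs along the board's y axis, 60 mm wide, open at both ends; its floor is 10 mm and the rails' tops 24 mm above the table. Origin: centre of its underside, z up
- case: blue storage case of the rod, fixed, 300 mm along x, 75 mm wide; origin: centre of its underside. Its +x end is a closed hood. A grey open-topped notch (21 mm wide, tops 57 mm high) at x = -105 mm carries the rod's tip end; between hood and notch only a 6 mm base plate lies under the rod. The rod starts with its handle in the hood, tip towards -x, axis 44 mm above the table
- case_mouth (a point): centre of the hood's open face (case x = +60 mm, 44 mm high), which looks along the case's -x. The hood reaches back to x = +145 mm, top 81 mm high, inside 63 mm wide and 45 mm high. The rod slides out through it along the case's -x; pulled 90 mm, the handle is clear of the hood and the rod can be lifted
- rod: hanging rod, loose, 70 g: flat aluminium bar 14 (y) x 10 mm (z), 240 mm long, with a red handle (50 long, 18 wide in y, 28 mm tall in z) on one end. Origin on the bar's axis where handle and bar meet; x along the bar to the tip, z up as it lies. Handle from x = -50 to 0, bar from 0 to 240 mm; balance point about x = 85 mm. Hung in the stand, its points x = 20 and 222 mm lie in the notches
- rod_mid (a point): the rod's point at x = 121 mm, midway between the stand's notches when the rod hangs properly
- rod_tip (a point): tip of the rod, x = 240 mm (the last 8 mm are thinned to 8 x 6 mm)
- lantern1: red prop lantern, amber panes, about 45 g, may be absent: body 52 (x) x 36 (y) x 50 (z) mm, on top a rigid rectangular bail 46 mm wide (x), 12 mm thick (y), 50 to 98 mm high, of two 8 mm posts and an 8 mm top bar. The opening under it, 30 mm wide, 50 to 90 mm above the underside, is passed through along y. Origin: centre of its underside, z up
- lantern1_hole (a point): centre of the opening under the red lantern's bail, 70 mm above its underside
- lantern2: green prop lantern, amber panes, about 45 g, may be absent: body 52 (x) x 36 (y) x 50 (z) mm, on top a rigid rectangular bail 46 mm wide (x), 12 mm thick (y), 50 to 98 mm high, of two 8 mm posts and an 8 mm top bar. The opening under it, 30 mm wide, 50 to 90 mm above the underside, is passed through along y. Origin: centre of its underside, z up
- lantern2_hole (a point): centre of the opening under the green lantern's bail, 70 mm above its underside
- lantern3: yellow prop lantern, amber panes, about 45 g, may be absent: body 52 (x) x 36 (y) x 50 (z) mm, on top a rigid rectangular bail 46 mm wide (x), 12 mm thick (y), 50 to 98 mm high, of two 8 mm posts and an 8 mm top bar. The opening under it, 30 mm wide, 50 to 90 mm above the underside, is passed through along y. Origin: centre of its underside, z up
- lantern3_hole (a point): centre of the opening under the yellow lantern's bail, 70 mm above its underside
- lantern4: white prop lantern, amber panes, about 45 g, may be absent: body 52 (x) x 36 (y) x 50 (z) mm, on top a rigid rectangular bail 46 mm wide (x), 12 mm thick (y), 50 to 98 mm high, of two 8 mm posts and an 8 mm top bar. The opening under it, 30 mm wide, 50 to 90 mm above the underside, is passed through along y. Origin: centre of its underside, z up
- lantern4_hole (a point): centre of the opening under the white lantern's bail, 70 mm above its underside
- tea_glass: tea glass, loose, 66 mm wide, 85 mm tall, a bystander; origin at the centre of its underside
- candlestick: brass candlestick, loose, 90 mm wide, 140 mm tall with its candle, a bystander; origin at the centre of its underside
- sugar_bowl: lidded white sugar bowl, loose, 90 mm wide, 64 mm tall, a bystander; origin at the centre of its underside
- tape_roll: roll of tape, loose, 84 mm wide, 24 mm tall, flat, a bystander; origin at the centre of its underside
- paint_jar: paint jar, loose, 56 mm wide, 75 mm tall, a bystander; origin at the centre of its underside
- pencil_mug: blue mug, loose, 74 mm wide, 90 mm tall, a bystander; origin at the centre of its underside

How it is judged:
On the way, in this order (a step that is already met when the one before it is completed fails the run):
1. every lantern stands upright and released in the channel of the board, bail openings along the channel (x of lantern1 in the frame of board between -0.009 and 0.009 m and y of lantern1 in the frame of board between -0.115 and 0.115 m and z of each of lantern1, lantern2, lantern3, lantern4 in the frame of board below 0.016 m and angle between the y axis of each of lantern1, lantern2, lantern3, lantern4 and the y axis of board, either way round below 0.25 rad and angle between each of lantern1, lantern2, lantern3, lantern4's own z axis and vertical below 0.12 rad and contact force between the fingers and lantern1 below 0.2 N and x of lantern2 in the frame of board between -0.009 and 0.009 m and y of lantern2 in the frame of board between -0.115 and 0.115 m and contact force between the fingers and lantern2 below 0.2 N and x of lantern3 in the frame of board between -0.009 and 0.009 m and y of lantern3 in the frame of board between -0.115 and 0.115 m and contact force between the fingers and lantern3 below 0.2 N and x of lantern4 in the frame of board between -0.009 and 0.009 m and y of lantern4 in the frame of board between -0.115 and 0.115 m and contact force between the fingers and lantern4 below 0.2 N), for 0.2 s.
2. the rod lies released in both notches of the stand (x of rod_mid in the frame of stand between -0.008 and 0.008 m and y of rod_mid in the frame of stand between -0.018 and 0.018 m and z of rod_mid in the frame of stand between 0.128 and 0.142 m and angle between the x axis of rod and the y axis of stand, either way round below 0.08 rad and contact force between the fingers and rod below 0.2 N and linear speed of rod below 0.03 m/s), for 0.2 s.
3. all lanterns hang on the rod together, lifted clear of the board (x of lantern1_hole in the frame of rod between 0.005 and 0.235 m and y of lantern1_hole in the frame of rod between -0.03 and 0.03 m and z of lantern1_hole in the frame of rod between -0.03 and 0.03 m and height (world z) of each of lantern1, lantern2, lantern3, lantern4 above 0.04 m and x of lantern2_hole in the frame of rod between 0.005 and 0.235 m and y of lantern2_hole in the frame of rod between -0.03 and 0.03 m and z of lantern2_hole in the frame of rod between -0.03 and 0.03 m and x of lantern3_hole in the frame of rod between 0.005 and 0.235 m and y of lantern3_hole in the frame of rod between -0.03 and 0.03 m and z of lantern3_hole in the frame of rod between -0.03 and 0.03 m and x of lantern4_hole in the frame of rod between 0.005 and 0.235 m and y of lantern4_hole in the frame of rod between -0.03 and 0.03 m and z of lantern4_hole in the frame of rod between -0.03 and 0.03 m), for 0.2 s.
At the end, for the whole second after the job is handed in: The rod lies released and at rest in both notches of the stand (its middle within 18 mm along, 8 mm across, 7 mm in height; in line within 0.08 rad), and every lantern present hangs on it by its bail between the posts, right way up within 0.8 rad (a gentle swing does not matter) (all of step 2 and x of lantern1_hole in the frame of rod between 0.03 and 0.212 m and y of lantern1_hole in the frame of rod between -0.03 and 0.03 m and z of lantern1_hole in the frame of rod between -0.03 and 0.03 m and y of lantern1_hole in the frame of stand between -0.096 and 0.096 m and angle between each of lantern1, lantern2, lantern3, lantern4's own z axis and vertical below 0.8 rad and x of lantern2_hole in the frame of rod between 0.03 and 0.212 m and y of lantern2_hole in the frame of rod between -0.03 and 0.03 m and z of lantern2_hole in the frame of rod between -0.03 and 0.03 m and y of lantern2_hole in the frame of stand between -0.096 and 0.096 m and x of lantern3_hole in the frame of rod between 0.03 and 0.212 m and y of lantern3_hole in the frame of rod between -0.03 and 0.03 m and z of lantern3_hole in the frame of rod between -0.03 and 0.03 m and y of lantern3_hole in the frame of stand between -0.096 and 0.096 m and x of lantern4_hole in the frame of rod between 0.03 and 0.212 m and y of lantern4_hole in the frame of rod between -0.03 and 0.03 m and z of lantern4_hole in the frame of rod between -0.03 and 0.03 m and y of lantern4_hole in the frame of stand between -0.096 and 0.096 m); the robot touches nothing.
It fails at once if a bystander is shoved more than 5 cm or knocked over (distance of any of tea_glass, candlestick, sugar_bowl, tape_roll, paint_jar, pencil_mug from where it was at the start of the episode above 0.05 m or angle between any of tea_glass, candlestick, sugar_bowl, tape_roll, paint_jar, pencil_mug's own z axis and vertical above 0.5 rad).
Of lantern1, lantern2, lantern3, lantern4 only 2 to 4 are there at a start; the rules pass over those that are not, and their reading is None.
At some moment in a run one of lantern1, lantern2, lantern3, lantern4 may be knocked a few centimetres aside while the robot is not near it.
It also fails if it takes over 210 s, if anything falls off the work surface, if the arm or the gripper's body presses on something with over 40 N, if the wrist force passes 120 N, or if a joint passes its speed limit or range.

## Robot

A 7-joint arm with a two-finger parallel gripper is mounted at the origin on the work surface. World frame = base frame: x ahead of the robot, y to its left, z up, the work surface at z = 0. Lengths are in m, angles in rad, forces in N, time in s.
With the tool pointing down it reaches from about 0.4 to 0.875 m from the base axis. Payload 19.3 kg.
Tool frame: the origin (TCP) lies midway between the tips of the shut fingers; the grasp point (between the pads) lies 19 mm behind it (bot.grip_point_offset is the distance from the TCP to the grasp point, in m); z points along the fingers, y is the direction in which the jaws open and shut (so a half turn about z gives the same grasp; the last joint's range is limited). The gripper opens to 85 mm and grips with 20 to 120 N. Pads are 22 mm wide; open, the fingers measure 114 mm over their backs; the gripper's body (76 mm by 85 mm) begins 54 mm behind the grasp point. The pads swing forward as they close: fully open they stand 13 mm farther back than shut.
Start: joints at [-0.07, 0.521, -0.036, 1.599, 0.021, 1.021, -0.113], TCP at [0.625, -0, 0.231] pointing down, gripper open.
Joint ranges: [-2.91, 2.91], [-0.3, 2.13], [-1.5, 1.42], [0.17, 2.43], [-1.26, 4.41], [0.16, 1.93], [-2.52, 2.52]. Speed limits (rad/s): [1.89, 1.89, 2.39, 2.39, 3.01, 3.01, 3.01].

## Interface

Orientations are given as a unit quaternion [w, x, y, z].
In Python, from bench import read_state, cams, bot gives the robot as it stands.
- The arm moves only by the shell command python3 -m jog 'ROWS'. ROWS is text: rows parted by semicolons, each of 5 numbers parted by spaces: the opening in per cent of the stroke, from 0 (shut) to 100 (fully open), then the shift along the world's x, y, z in mm, then the turn about the world's z in degrees. A call has 1 to 8 rows; each row shifts and turns the pose as measured when the row begins; what a row does not reach is not made up. A row lasts 1/10 s, in which the tool goes at most 50 mm and 8.59 degrees, less where a joint would pass 70% of its speed; a pose out of reach is approached as far as the arm can. A call is refused whole if a number of a shift passes 50 or a number of a turn 8.59, either way. A call with a gripper value outside its range is refused whole. The fingers move at their own pace and stop on an object; the grip force is fixed at half the most. Time passes only in rows, so rows that do not move let the fingers close. It gives the time, the measured TCP pose, the force and the opening at its end, in the units of the state.
- read_state(): the state, without advancing time (a new reading comes with each control period).
- cams.get_image(name): name is "scene" or "side" or "wrist"; returns a dict with "image" (480x640x3 uint8, red, green, blue), "range_z" (480x640 float32, m along the optical axis (not along the pixel's ray), 0 where there is no reading), "fx", "fy", "cx", "cy" (pixels), "xyz" and "attitude" of the camera in the world; the wrist camera has in their place "hand_eye" (4x4, takes a point from camera to tool coordinates, whose origin is the TCP and whose axes are the flange's). Camera axes: x right, y down, z forward; pixel columns grow to the right and rows downward; lengths in m; the calibration is good to about 2 mm. A picture is of the moment at which its call begins: read the wrist's pose just before it.
- bot.sign_off(): hands the job in, once; it reports no verdict.
The state is a dict: "time_s": time; "qpos": joint angles; "joint_vel": joint speeds; "joint_torque": joint torques, N m; "tcp_pos": TCP position; "orientation": TCP orientation; "ft_force": force on the tool from outside, world axes, zero at the start; "moment": the same for the moment, N m; "gripper_width": finger opening in m.
Only numpy, scipy, OpenCV 4.12 (cv2) and the standard library are available. Lean on these libraries where they do the work, as an engineer would, in place of code of your own. Each camera call takes 0.05 s, during which the arm holds its last target. There are 200 camera calls.

## Working session

There is one attempt and no reset: what is moved stays moved. The work goes in short steps, Python scripts to look and compute and a shell command to move; the robot and the scene stay as the last step left them, time stands still between calls to the robot, and variables do not carry over. Pictures are saved under pics/ and viewed, about 12 in all and at most 16, crops included, and the job is handed in when it is done.

```bash
ls; mkdir -p pics; cat > h.py <<'E'
import numpy as np, cv2
from bench import read_state, cams, bot
from scipy.spatial.transform import Rotation as R
def q2R(q): return R.from_quat([q[1],q[2],q[3],q[0]]).as_matrix()
def grab(name):
    s=read_state(); im=cams.get_image(name)
    if name=="wrist":
        T=np.eye(4); T[:3,:3]=q2R(s["orientation"]); T[:3,3]=s["tcp_pos"]; T=T@np.array(im["hand_eye"])
    else:
        T=np.eye(4); a=np.array(im["attitude"]); T[:3,:3]=q2R(a) if a.size==4 else a; T[:3,3]=im["xyz"]
    return im,T
def cloud(im,T):
    z=im["range_z"]; v,u=np.mgrid[:480,:640]
    p=np.stack([(u-im["cx"])/im["fx"]*z,(v-im["cy"])/im["fy"]*z,z],-1)
    P=p@T[:3,:3].T+T[:3,3]; P[z<=0]=np.nan; return P
def save(n,img): cv2.imwrite("pics/"+n+".png",cv2.cvtColor(img,cv2.COLOR_RGB2BGR))
E
python3 - <<'E'
from h import *
s=read_state(); print({k:np.round(v,3).tolist() for k,v in s.items()})
for n in ("scene","side","wrist"):
    im,T=grab(n); save(n+"0",im["image"]); print(n,np.round(T,3).tolist(),im["fx"],(im["range_z"]>0).mean())
E
```

```text
pics
{'time_s': 0.0, 'qpos': [-0.07, 0.522, -0.036, 1.6, 0.021, 1.021, -0.113], 'joint_vel': [0.001, 0.0, -0.001, -0.001, 0.002, -0.001, -0.0], 'joint_torque': [-0.004, -92.711, 1.978, -36.993, 0.018, 0.008, -0.0], 'tcp_pos': [0.625, -0.0, 0.231], 'orientation': [-0.0, 0.707, 0.707, -0.0], 'ft_force': [-1.028, -0.328, -0.164], 'moment': [0.025, 0.009, 0.008], 'gripper_width': 0.086}
scene [[-0.355, 0.672, -0.65, 1.438], [0.935, 0.26, -0.242, 0.216], [0.006, -0.693, -0.721, 1.103], [0.0, 0.0, 0.0, 1.0]] 616.7381349576114 0.9952897135416666
side [[-0.939, -0.241, 0.244, 0.25], [-0.343, 0.686, -0.642, 0.742], [-0.013, -0.687, -0.727, 1.056], [0.0, 0.0, 0.0, 1.0]] 515.2314731290575 0.9959733072916667
wrist [[1.0, 0.001, -0.002, 0.625], [0.001, -0.957, -0.291, 0.073], [-0.002, 0.291, -0.957, 0.373], [0.0, 0.0, 0.0, 1.0]] 338.62570784378624 0.9960188802083333
```

View pics/scene0.png

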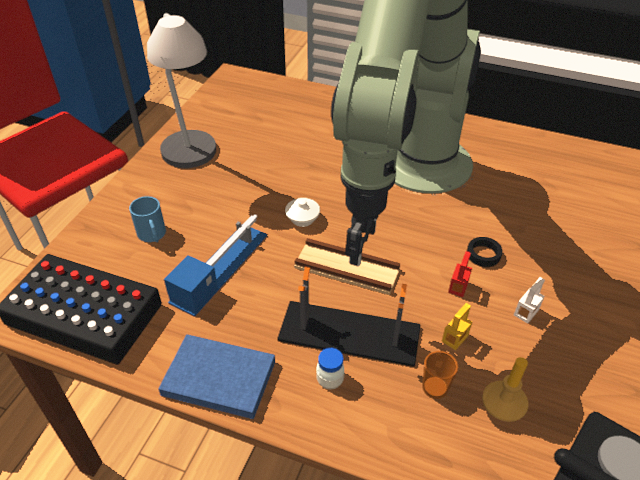

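View pics/side0.png

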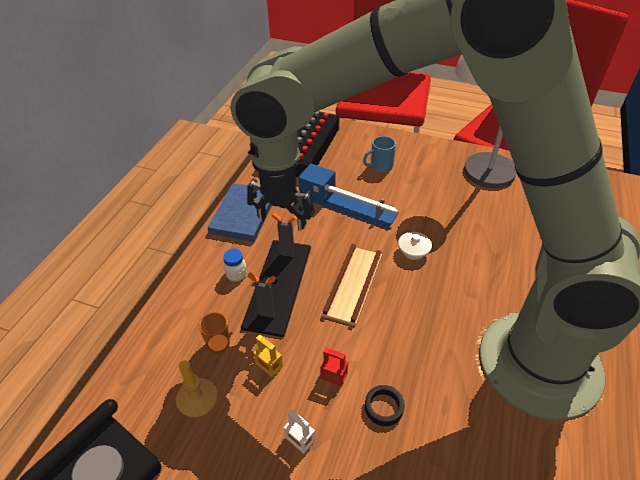

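```bash
cat > top.py <<'E'
from h import *
# top-down ortho map from clouds, 1mm/px ; x 0.2..0.95 up, y 0.6..-0.6 right
def topmap(frames,x0=.2,x1=.95,y0=-.6,y1=.6):
    H=int((x1-x0)*500);W=int((y1-y0)*500)
    hm=np.full((H,W),-1.);col=np.zeros((H,W,3),np.uint8)
    for im,T in frames:
        P=cloud(im,T).reshape(-1,3);C=im["image"].reshape(-1,3)
        ok=np.isfinite(P[:,0])&(P[:,2]<.18)&(P[:,0]>x0)&(P[:,0]<x1)&(P[:,1]>y0)&(P[:,1]<y1)
        P=P[ok];C=C[ok];o=np.argsort(P[:,2]);P=P[o];C=C[o]
        r=np.clip(((x1-P[:,0])*500).astype(int),0,H-1);c=np.clip(((y1-P[:,1])*500).astype(int),0,W-1)
        up=P[:,2]>hm[r,c]-.002
        hm[r[up],c[up]]=P[up,2];col[r[up],c[up]]=C[up]
    return hm,col
E
python3 - <<'E'
from top import *
hm,col=topmap([grab("scene"),grab("side")])
col=col.copy()
for i in range(0,375,50): cv2.putText(col,f"{.95-i/500:.2f}",(0,i+8),0,.35,(255,0,255)); col[i,::4]=(255,0,255)
for j in range(0,600,50): cv2.putText(col,f"{.6-j/500:.1f}",(j,372),0,.35,(255,0,255)); col[::4,j]=(255,0,255)
save("top0",cv2.resize(col,(800,500)))
E
```

```text
(no output)
```

View pics/top0.png

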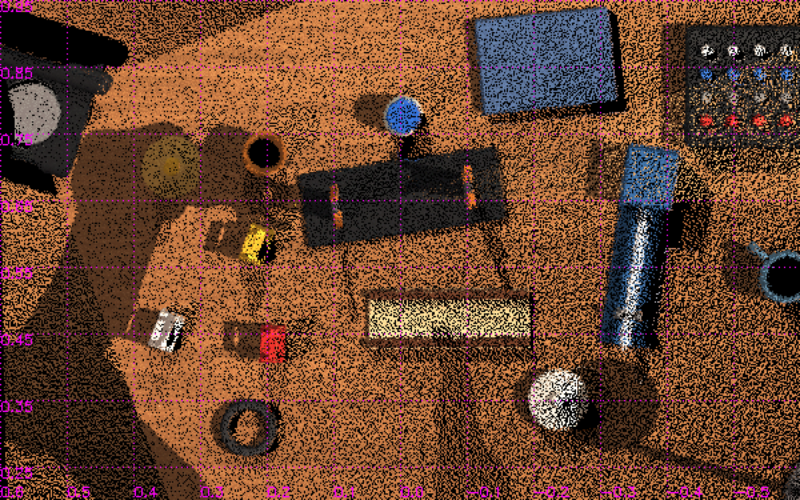

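```bash
cat > meas.py <<'E'
from h import *
MASK={"red":lambda h,s,v:((h<6)|(h>174))&(s>180)&(v>90),"yellow":lambda h,s,v:(h>22)&(h<32)&(s>150)&(v>110),"white":lambda h,s,v:(s<45)&(v>110),
 "green":lambda h,s,v:(h>45)&(h<85)&(s>120)&(v>60)}
BOX={"red":(.38,.55,.12,.30),"yellow":(.5,.66,.15,.32),"white":(.40,.56,.30,.45)}
def pts(frames,maskf,box,zlo,zhi):
    out=[]
    for im,T in frames:
        P=cloud(im,T); h,s,v=[c.astype(int) for c in cv2.split(cv2.cvtColor(im["image"],cv2.COLOR_RGB2HSV))]
        m=np.ones(h.shape,bool) if maskf is None else maskf(h,s,v)
        with np.errstate(invalid="ignore"):
            m=m&(P[...,0]>box[0])&(P[...,0]<box[1])&(P[...,1]>box[2])&(P[...,1]<box[3])&(P[...,2]>zlo)&(P[...,2]<zhi)
        out.append(P[m])
    return out
def rect(p):
    (c,(w,h),a)=cv2.minAreaRect((p[:,:2]*1000).astype(np.float32))
    if w<h: w,h,a=h,w,a+90
    a=(a+90)%180-90
    return np.round([c[0],c[1],w,h,a],1)   # mm, long side dir angle from world x, deg
E
cat > m1.py <<'E'
from meas import *
F=[grab("scene"),grab("side")]
for n,b in BOX.items():
    for zl,zh,t in((.088,.115,"bar"),(.03,.056,"body")):
        A=pts(F,MASK[n],b,zl,zh)
        for a in A+[np.vstack(A)]:
            if len(a)>8: print(n,t,len(a),rect(a),"zmax",np.round(np.percentile(a[:,2],[5,50,98]),3),"mean",a.mean(0).round(4))
E
python3 m1.py; python3 - <<'E'
from meas import *
F=[grab("scene"),grab("side")]
def show(t,A):
    for a in A+[np.vstack(A)]:
        if len(a)>20: print(t,len(a),rect(a),np.round(np.percentile(a[:,2],[5,50,95]),4))
show("plywood",pts(F,lambda h,s,v:(s<130)&(v>120)&(h>10)&(h<35),(.4,.58,-.25,.12),.004,.016))
show("rails",pts(F,None,(.42,.56,-.22,.12),.019,.028))
show("standbase",pts(F,lambda h,s,v:v<60,(.55,.78,-.2,.2),.008,.016))
show("standtopL",pts(F,None,(.55,.78,.03,.2),.12,.168))
show("standtopR",pts(F,None,(.55,.78,-.2,-.03),.12,.168))
show("orangeL",pts(F,lambda h,s,v:(h<16)&(s>150),(.55,.78,.03,.2),.13,.175))
show("orangeR",pts(F,lambda h,s,v:(h<16)&(s>150),(.55,.78,-.2,-.03),.13,.175))
show("hoodtop",pts(F,None,(.55,.8,-.5,-.25),.076,.088))
show("caseblue",pts(F,lambda h,s,v:(h>95)&(h<125)&(s>100),(.4,.8,-.5,-.25),.003,.012))
show("rod",pts(F,lambda h,s,v:(s<60)&(v>90),(.35,.8,-.5,-.25),.04,.056))
E
```

```text
red bar 91 [433.3 189.8  51.9  11.7  -3.3] zmax [0.092 0.098 0.101] mean [0.4371 0.19   0.0975]
red bar 140 [432.6 191.   45.9  14.8  -1.6] zmax [0.091 0.098 0.102] mean [0.4321 0.192  0.0978]
red bar 231 [433.4 191.1  51.9  15.   -2.1] zmax [0.091 0.098 0.102] mean [0.434  0.1912 0.0977]
red body 233 [434.3 190.2  57.4  34.8  -2.2] zmax [0.039 0.049 0.055] mean [0.4414 0.1913 0.0485]
red body 307 [432.1 192.   52.4  36.7  -1.7] zmax [0.042 0.051 0.055] mean [0.4317 0.196  0.0497]
red body 540 [434.3 191.5  57.2  37.5  -1.6] zmax [0.04  0.05  0.055] mean [0.4359 0.194  0.0492]
yellow bar 85 [580.3 215.   46.2  11.2 -20.2] zmax [0.095 0.098 0.102] mean [0.5814 0.2143 0.0979]
yellow bar 38 [582.2 215.4  44.2  11.9 -18.9] zmax [0.096 0.099 0.102] mean [0.5829 0.2159 0.0989]
yellow bar 123 [580.8 215.4  47.   12.3 -19.5] zmax [0.095 0.098 0.102] mean [0.5819 0.2148 0.0982]
yellow body 85 [585.6 212.9  43.6  33.5 -23.1] zmax [0.046 0.05  0.054] mean [0.5827 0.221  0.0497]
yellow body 14 [574.3 222.3  39.   23.    1.5] zmax [0.047 0.052 0.055] mean [0.5709 0.2225 0.0517]
yellow body 99 [58
[... 2073 characters left out ...]
70.1 -103.5   68.7   15.5    7.2] [0.1445 0.1559 0.164 ]
hoodtop 1036 [ 691.8 -419.7  189.4  108.9  -76.7] [0.0774 0.081  0.0844]
hoodtop 513 [ 719.4 -399.6  199.3  103.9  -33.5] [0.0777 0.082  0.0854]
hoodtop 1549 [ 718.7 -401.1  200.4  108.   -34.4] [0.0775 0.0813 0.0848]
caseblue 1113 [ 591.7 -349.1  319.5   82.4  -15.8] [0.0037 0.0066 0.0104]
caseblue 1002 [ 611.1 -316.8  347.   172.    -9.8] [0.0039 0.0072 0.0107]
caseblue 2115 [ 610.6 -320.1  347.   178.8   -9.8] [0.0037 0.0069 0.0105]
rod 520 [ 505.  -327.3  335.6   79.7  -16.4] [0.0415 0.0483 0.053 ]
rod 388 [ 508.2 -326.2  320.1   75.2  -15.9] [0.0416 0.0484 0.0536]
rod 908 [ 505.2 -327.   335.6   80.   -16.2] [0.0415 0.0484 0.0532]
```

```bash
python3 -m jog '100 -22 44 0 -2; 100 -22 44 0 -2; 100 -22 44 0 -2; 100 -22 44 0 -2; 100 -22 44 0 -2; 100 -22 44 0 -2; 100 -22 44 0 -2; 100 -21 42 0 -2' && python3 -m jog '100 0 0 0 0'
cat > w.py <<'E'
from meas import *
import sys
def wr(n):
    s=read_state(); F=[grab("wrist")]; t=np.array(s["tcp_pos"])*1000
    x=q2R(s["orientation"])[:,1]; print("tcp",t.round(1),"jaw deg",np.degrees(np.arctan2(x[1],x[0])).round(2),"t",s["time_s"],"w",s["gripper_width"])
    b=(t[0]/1000-.15,t[0]/1000+.15,t[1]/1000-.15,t[1]/1000+.15)
    for zl,zh,k in((.088,.115,"bar"),(.03,.056,"body")):
        a=pts(F,MASK[n],b,zl,zh)[0]
        if len(a)>8: print(n,k,len(a),rect(a),np.percentile(a[:,2],[2,50,98]).round(4))
    return F
if __name__=="__main__": wr(sys.argv[1])
E
python3 w.py white
```

```text
time_s: 1.25
tcp_pos: [0.4458, 0.3509, 0.2317]
orientation: [0.001, 0.806, 0.593, 0.0]
ft_force: [1.5, 0.5, -1.0]
gripper_width: 0.0851
time_s: 1.35
tcp_pos: [0.4419, 0.3571, 0.2316]
orientation: [-0.0, 0.803, 0.595, 0.0]
ft_force: [0.2, 0.4, -0.6]
gripper_width: 0.0853
tcp [441.9 357.1 231.6] jaw deg -16.92 t 1.35 w 0.08525850036339251
white bar 723 [452.8 349.2  46.   12.4 -20.9] [0.0958 0.0974 0.0988]
white body 650 [453.2 355.2  58.1  28.7  -0.9] [0.0479 0.0493 0.0507]
```

```bash
python3 -m jog '100 11 -8 -30 -4; 100 0 0 -30 0; 100 0 0 0 0; 100 0 0 0 0' && python3 w.py white
```

```text
time_s: 1.8
tcp_pos: [0.4572, 0.3438, 0.1718]
orientation: [0.001, 0.825, 0.565, 0.001]
ft_force: [-0.2, 0.6, 1.0]
gripper_width: 0.0856
tcp [457.2 343.8 171.8] jaw deg -21.2 t 1.8 w 0.08556364499758294
white bar 1138 [452.8 349.2  45.6  12.4 -20.4] [0.0959 0.0974 0.0986]
white body 1040 [455.1 355.1  50.7  22.7 -20.4] [0.048  0.0494 0.0508]
```

```bash
python3 -m jog '100 -4 5 0 0.5; 100 0 0 0 0; 100 0 0 -35 0; 100 0 0 -35 0; 100 0 0 -30 0; 100 0 0 -15 0; 100 0 0 0 0; 100 0 0 0 0'
```

```text
time_s: 2.65
tcp_pos: [0.4557, 0.3526, 0.0615]
orientation: [0.0, 0.822, 0.57, 0.008]
ft_force: [-0.4, -0.3, 0.1]
gripper_width: 0.0859
```

```bash
python3 -m jog '100 -3 -3 -9 0; 100 0 0 0 0; 100 0 0 0 0' && python3 -m jog '0 0 0 0 0; 0 0 0 0 0; 0 0 0 0 0; 0 0 0 0 0; 0 0 0 0 0; 0 0 0 0 0; 0 0 0 0 0; 0 0 0 0 0'
```

```text
time_s: 2.95
tcp_pos: [0.4536, 0.3504, 0.0547]
orientation: [0.0, 0.822, 0.57, 0.01]
ft_force: [0.3, -0.4, -0.6]
gripper_width: 0.0855
time_s: 3.75
tcp_pos: [0.4542, 0.3509, 0.0561]
orientation: [-0.0, 0.822, 0.57, 0.011]
ft_force: [-0.6, -0.7, -0.2]
gripper_width: 0.0458
```

```bash
python3 -m jog '0 0 0 30 0; 0 0 0 40 0; 0 0 0 40 0; 0 0 0 20 0; 0 0 0 0 0; 0 0 0 0 0' && python3 w.py white
```

```text
time_s: 4.35
tcp_pos: [0.4529, 0.3498, 0.1897]
orientation: [0.0, 0.822, 0.57, 0.01]
ft_force: [-0.1, 0.4, -0.8]
gripper_width: 0.0454
tcp [452.9 349.8 189.7] jaw deg -20.54 t 4.35 w 0.045352378072228465
```

```bash
python3 -m jog '0 2 -45 0 2.5; 0 2 -45 0 2.5; 0 2 -45 0 2.5; 0 2 -45 0 2.5; 0 2 -45 0 2.5; 0 2 -45 0 2.5; 0 2 -45 0 2.5; 0 2 -45 0 2.5' && python3 -m jog '0 3 -45 0 0; 0 0 -40 0 0; 0 0 0 0 0; 0 0 0 0 0; 0 0 0 0 0' && python3 - <<'E'
from w import *
F=wr("white"); save("w_board",F[0][0]["image"])
im,T=F[0];P=cloud(im,T)
hs=cv2.cvtColor(im["image"],cv2.COLOR_RGB2HSV).astype(int)
for y in (-60,-90,-30,0): 
    with np.errstate(invalid="ignore"):
        m=(abs(P[...,1]*1000-y)<4)&(P[...,2]<.035)&(P[...,0]>.40)&(P[...,0]<.56)
    for zl,zh in((.018,.03),(.007,.014)):
        q=P[m&(P[...,2]>zl)&(P[...,2]<zh)]
        xs=np.sort(q[:,0]*1000); 
        if len(xs)>3: d=np.where(np.diff(xs)>8)[0]; print(y,zl,len(xs),xs[0].round(1),xs[-1].round(1),[(xs[i].round(1),xs[i+1].round(1)) for i in d])
E
```

```text
time_s: 5.2
tcp_pos: [0.462, -0.0176, 0.1801]
orientation: [-0.004, 0.702, 0.712, 0.004]
ft_force: [1.3, 0.3, -0.4]
gripper_width: 0.0455
time_s: 5.7
tcp_pos: [0.4612, -0.1123, 0.1751]
orientation: [-0.007, 0.704, 0.71, 0.001]
ft_force: [-0.2, 0.4, 0.4]
gripper_width: 0.0452
tcp [ 461.2 -112.3  175.1] jaw deg 0.47 t 5.7 w 0.0451849928587231
white body 217 [ 342.7 -212.3   58.8   15.6   18.6] [0.0357 0.0388 0.0433]
-60 0.018 274 430.2 514.1 [(np.float64(442.1), np.float64(502.0))]
-60 0.007 646 428.7 502.2 [(np.float64(428.8), np.float64(442.1))]
-90 0.018 256 430.2 514.4 [(np.float64(442.1), np.float64(502.2))]
-90 0.007 586 428.2 502.5 [(np.float64(428.3), np.float64(442.2))]
-30 0.018 302 430.6 514.2 [(np.float64(442.1), np.float64(501.9))]
-30 0.007 673 428.4 502.2 [(np.float64(428.6), np.float64(442.3))]
0 0.018 328 430.4 513.5 [(np.float64(441.8), np.float64(501.6))]
0 0.007 748 428.1 502.1 [(np.float64(428.4), np.float64(441.6))]
```

View pics/w_board.png

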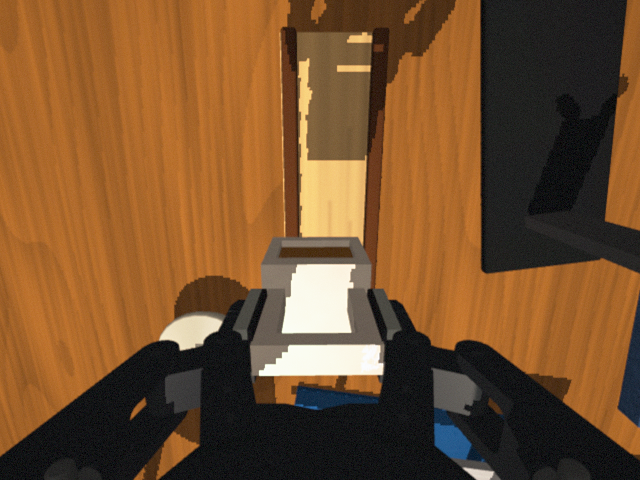

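```bash
python3 -m jog '0 11 -4 0 -0.5; 0 0 0 0 0; 0 0 0 -30 0; 0 0 0 -30 0; 0 0 0 -15 0; 0 0 0 0 0; 0 0 0 0 0'
```

```text
time_s: 6.45
tcp_pos: [0.4757, -0.1114, 0.0982]
orientation: [-0.007, 0.704, 0.71, 0.002]
ft_force: [0.3, 0.5, -1.8]
gripper_width: 0.0453
```

```bash
python3 -m jog '0 -3 -5 -8 0; 0 0 0 0 0; 0 0 0 0 0'
```

```text
time_s: 6.75
tcp_pos: [0.4736, -0.1167, 0.0915]
orientation: [-0.006, 0.704, 0.71, 0.003]
ft_force: [-0.0, 0.3, -1.6]
gripper_width: 0.0457
```

```bash
python3 -m jog '0 -1 0 -14 0; 0 0 0 0 0; 0 0 0 -9 0; 0 0 0 0 0; 0 0 0 -2 0; 0 0 0 0 0; 0 0 0 0 0'
```

```text
time_s: 7.45
tcp_pos: [0.4741, -0.1172, 0.068]
orientation: [-0.004, 0.704, 0.71, 0.004]
ft_force: [-0.2, 0.1, -0.3]
gripper_width: 0.0456
```

```bash
python3 -m jog '0 -2 0 -2 0; 0 0 0 0 0; 80 0 0 0 0; 80 0 0 0 0; 100 0 0 0 0; 100 0 0 0 0; 100 0 0 0 0' && python3 -m jog '100 0 0 30 0; 100 0 0 40 0; 100 0 0 40 0; 100 0 0 0 0; 100 0 0 0 0' && python3 w.py white
```

```text
time_s: 8.15
tcp_pos: [0.4721, -0.1172, 0.0663]
orientation: [-0.004, 0.704, 0.71, 0.004]
ft_force: [-0.4, 0.7, 0.3]
gripper_width: 0.0855
time_s: 8.65
tcp_pos: [0.4709, -0.117, 0.1797]
orientation: [-0.005, 0.704, 0.71, 0.003]
ft_force: [-0.1, 0.3, -0.5]
gripper_width: 0.0856
tcp [ 470.9 -117.   179.7] jaw deg 0.44 t 8.65 w 0.0856059147727958
white bar 1154 [ 470.8 -119.1   45.8   12.8    1. ] [0.1058 0.1073 0.1086]
white body 760 [ 363.5 -231.2   80.6   49.3  -49.6] [0.036  0.0404 0.0455]
```

```bash
python3 -m jog '100 0 45 15 -2.5; 100 0 45 15 -2.5; 100 5 45 10 -2.5; 100 10 45 0 -2.5; 100 15 45 0 -2.5; 100 20 45 0 -2.5; 100 25 40 0 -2.5; 100 25 10 0 -2' && python3 -m jog '100 10 0 -20 0; 100 0 0 0 0; 100 0 0 0 0' && python3 w.py yellow
```

```text
time_s: 9.5
tcp_pos: [0.5663, 0.213, 0.213]
orientation: [-0.007, 0.82, 0.573, -0.001]
ft_force: [-0.9, -0.8, 0.6]
gripper_width: 0.0853
time_s: 9.8
tcp_pos: [0.577, 0.2156, 0.1881]
orientation: [-0.008, 0.819, 0.573, -0.004]
ft_force: [0.5, -0.1, 0.2]
gripper_width: 0.0855
tcp [577.  215.6 188.1] jaw deg -20.02 t 9.8 w 0.08547707675059577
yellow bar 997 [583.  213.3  45.8  12.5 -20.6] [0.0956 0.0973 0.0987]
yellow body 894 [585.1 219.2  51.3  22.3 -19.7] [0.0481 0.0494 0.0508]
```

```bash
python3 -m jog '100 5 -2 0 0; 100 0 0 0 0; 100 0 0 -35 0; 100 0 0 -35 0; 100 0 0 -30 0; 100 0 0 -10 0; 100 0 0 0 0; 100 0 0 0 0'
```

```text
time_s: 10.65
tcp_pos: [0.5839, 0.2112, 0.0816]
orientation: [-0.007, 0.82, 0.572, 0.001]
ft_force: [-0.0, 0.5, 0.2]
gripper_width: 0.0852
```

```bash
python3 -m jog '100 0 2 -24 0; 100 0 0 0 0; 100 0 0 0 0; 0 0 0 0 0; 0 0 0 0 0; 0 0 0 0 0; 0 0 0 0 0; 0 0 0 0 0' && python3 -m jog '0 0 0 0 0; 0 0 0 0 0; 0 0 0 0 0'
```

```text
time_s: 11.45
tcp_pos: [0.5882, 0.2144, 0.0669]
orientation: [-0.006, 0.82, 0.572, 0.006]
ft_force: [-1.1, -0.3, -0.5]
gripper_width: 0.0454
time_s: 11.75
tcp_pos: [0.5881, 0.2143, 0.0668]
orientation: [-0.006, 0.82, 0.572, 0.006]
ft_force: [0.3, 0.7, -0.2]
gripper_width: 0.0452
```

```bash
python3 -m jog '0 -10 0 40 0; 0 -25 0 45 0; 0 -35 0 45 0; 0 -35 -20 0 2.5; 0 -12 -45 0 2.5; 0 0 -45 0 2.5; 0 0 -45 0 2.5; 0 0 -45 0 2.5' && python3 -m jog '0 0 -45 0 2.5; 0 0 -30 0 2.5; 0 0 -5 0 2.5; 0 0 0 0 0; 0 0 0 0 0' && python3 w.py yellow
```

```text
time_s: 12.55
tcp_pos: [0.4688, 0.0144, 0.1947]
orientation: [-0.006, 0.747, 0.665, 0.006]
ft_force: [1.7, -0.8, -0.8]
gripper_width: 0.045
time_s: 13.05
tcp_pos: [0.4674, -0.0754, 0.1954]
orientation: [-0.006, 0.703, 0.711, 0.005]
ft_force: [-0.4, 0.6, -0.3]
gripper_width: 0.045
tcp [467.4 -75.4 195.4] jaw deg 0.59 t 13.05 w 0.04503509433890427
```

Now lower above the slot, and look at the held lantern's bail.

```bash
python3 -m jog '0 3 2 0 -0.5; 0 0 0 0 0; 0 0 0 -30 0; 0 0 0 -35 0; 0 0 0 -15 0; 0 0 0 0 0; 0 0 0 0 0' && python3 - <<'E'
from w import *
F=wr("yellow")
for n in("yellow","white"):
    a=pts(F,MASK[n],(.4,.55,-.2,.0),.06,.2)[0]; zt=np.percentile(a[:,2],99); b=a[a[:,2]>zt-.006]; print(n,zt.round(4),rect(b))
E
```

```text
time_s: 13.8
tcp_pos: [0.4724, -0.0678, 0.1139]
orientation: [-0.005, 0.705, 0.709, 0.007]
ft_force: [0.1, -0.7, 0.3]
gripper_width: 0.0452
tcp [472.4 -67.8 113.9] jaw deg 0.34 t 13.8 w 0.045191992377843014
yellow bar 3436 [470.8 -69.7  51.2  34.8   0.6] [0.0967 0.0981 0.0994]
yellow 0.1475 [ 4.731e+02 -7.010e+01  4.380e+01  1.350e+01 -3.000e-01]
white 0.1719 [517.  -67.5  11.1   4.  -70.9]
```

```bash
python3 -m jog '0 -1 -4 -15 0; 0 0 0 0 0; 0 0 0 -12 0; 0 0 0 0 0; 0 0 0 -4 0; 0 0 0 0 0; 0 0 0 0 0'
```

```text
time_s: 14.55
tcp_pos: [0.4743, -0.0712, 0.0863]
orientation: [-0.002, 0.705, 0.709, 0.009]
ft_force: [-0.3, 0.1, 0.3]
gripper_width: 0.0453
```

```bash
python3 -m jog '0 -3 -2 -8 0; 0 0 0 0 0; 0 0 0 -3 0; 0 0 0 0 0'
```

```text
time_s: 14.95
tcp_pos: [0.4715, -0.0734, 0.0751]
orientation: [-0.002, 0.705, 0.709, 0.01]
ft_force: [-0.4, 1.0, 1.1]
gripper_width: 0.0449
```

```bash
python3 -m jog '80 0 0 0 0; 100 0 0 0 0; 100 0 0 0 0; 100 0 0 0 0; 100 0 0 0 0; 100 0 0 35 0; 100 0 0 40 0; 100 0 0 30 0' && python3 -m jog '100 0 0 0 0; 100 0 0 0 0' && python3 w.py yellow && python3 -m jog '100 0 45 0 0; 100 -5 45 0 0; 100 -5 45 0 0; 100 -5 45 0 0; 100 -10 45 0 -1; 100 -10 30 0 -1; 100 -5 5 0 0; 100 0 0 0 0' && python3 -m jog '100 0 0 0 0' && python3 w.py red
```

```text
time_s: 15.75
tcp_pos: [0.4683, -0.073, 0.1792]
orientation: [-0.005, 0.705, 0.709, 0.007]
ft_force: [-0.2, -1.1, -0.0]
gripper_width: 0.0856
time_s: 15.95
tcp_pos: [0.4699, -0.0732, 0.1829]
orientation: [-0.003, 0.705, 0.709, 0.009]
ft_force: [-0.4, 0.7, -0.9]
gripper_width: 0.0853
tcp [469.9 -73.2 182.9] jaw deg 0.36 t 15.95 w 0.08529920666496273
yellow bar 1103 [469.2 -76.3  45.2  12.9   0.5] [0.106  0.1073 0.1087]
time_s: 16.8
tcp_pos: [0.4236, 0.1941, 0.1753]
orientation: [-0.005, 0.719, 0.695, 0.004]
ft_force: [-0.4, -0.6, -0.7]
gripper_width: 0.0854
time_s: 16.9
tcp_pos: [0.4237, 0.1934, 0.1747]
orientation: [-0.005, 0.719, 0.695, 0.003]
ft_force: [0.9, 0.1, -0.4]
gripper_width: 0.0852
tcp [423.7 193.4 174.7] jaw deg -1.91 t 16.9 w 0.08516832285295303
red bar 1144 [434.1 189.3  45.8  11.8  -2.7] [0.093  0.0973 0.0986]
red body 1540 [434.6 194.8  51.   24.3  -2.3] [0.0457 0.0493 0.0509]
```

```bash
python3 -m jog '100 9 -4 0 -0.5; 100 0 0 0 0; 100 0 0 -35 0; 100 0 0 -35 0; 100 0 0 -30 0; 100 0 0 -10 0; 100 0 0 0 0; 100 0 0 0 0'
```

```text
time_s: 17.75
tcp_pos: [0.4384, 0.1826, 0.0631]
orientation: [-0.004, 0.726, 0.687, 0.005]
ft_force: [0.3, 0.5, 0.1]
gripper_width: 0.0853
```

```bash
python3 -m jog '100 -3 6 -7 0; 100 0 0 0 0; 100 0 0 0 0' && python3 -m jog '0 0 0 0 0; 0 0 0 0 0; 0 0 0 0 0; 0 0 0 0 0; 0 0 0 0 0; 0 0 0 0 0; 0 0 0 0 0; 0 0 0 0 0'
```

```text
time_s: 18.05
tcp_pos: [0.4367, 0.1898, 0.0583]
orientation: [-0.003, 0.726, 0.687, 0.007]
ft_force: [-0.4, -0.7, 0.3]
gripper_width: 0.0855
time_s: 18.85
tcp_pos: [0.4372, 0.19, 0.0594]
orientation: [-0.003, 0.726, 0.687, 0.008]
ft_force: [-0.7, 0.6, 1.8]
gripper_width: 0.0451
```

```bash
python3 -m jog '0 0 0 35 0; 0 0 0 40 0; 0 0 0 40 0; 0 5 -35 0 0.5; 0 5 -45 0 0.5; 0 5 -45 0 0.5; 0 5 -45 0 0.5; 0 5 -40 0 0.5' && python3 -m jog '0 5 -5 0 0; 0 0 0 0 0; 0 0 0 -30 0; 0 0 0 -20 0; 0 0 0 0 0; 0 0 0 0 0' && python3 - <<'E'
from w import *
F=wr("red")
a=pts(F,MASK["red"],(.4,.55,-.2,.1),.06,.25)[0]; zt=np.percentile(a[:,2],99); b=a[a[:,2]>zt-.006]; print(zt.round(4),rect(b))
E
```

```text
time_s: 19.65
tcp_pos: [0.4609, -0.0218, 0.1793]
orientation: [-0.003, 0.707, 0.707, 0.009]
ft_force: [0.3, 0.2, -1.1]
gripper_width: 0.0455
time_s: 20.25
tcp_pos: [0.466, -0.0293, 0.1287]
orientation: [-0.003, 0.708, 0.706, 0.009]
ft_force: [-0.0, 0.5, 0.4]
gripper_width: 0.0452
tcp [466.  -29.3 128.7] jaw deg -0.23 t 20.25 w 0.04519765721305835
red bar 591 [ 4.645e+02 -1.470e+01  5.160e+01  5.000e+00  3.000e-01] [0.0892 0.1102 0.1148]
0.1682 [465.6 -30.9  45.6  15.7  -2. ]
```

```bash
python3 -m jog '0 5 0 0 0; 0 0 0 0 0; 0 0 0 -20 0; 0 0 0 -15 0; 0 0 0 0 0; 0 0 0 0 0'
```

```text
time_s: 20.9
tcp_pos: [0.4743, -0.0282, 0.0973]
orientation: [-0.0, 0.708, 0.706, 0.012]
ft_force: [0.4, 0.7, 0.3]
gripper_width: 0.0449
```

```bash
python3 -m jog '0 -3 -1 -15 0; 0 0 0 0 0; 0 0 0 -10 0; 0 0 0 0 0; 0 0 0 0 0'
```

```text
time_s: 21.4
tcp_pos: [0.4736, -0.0291, 0.0751]
orientation: [0.001, 0.708, 0.706, 0.014]
ft_force: [-0.0, 0.3, -0.4]
gripper_width: 0.0451
```

```bash
python3 -m jog '0 -3 -1 -7 0; 0 0 0 0 0; 80 0 0 0 0; 100 0 0 0 0; 100 0 0 0 0; 100 0 0 0 0; 100 0 0 0 0' && python3 -m jog '100 0 0 35 0; 100 0 0 40 0; 100 0 0 30 0; 100 0 0 0 0; 100 0 0 0 0' && python3 w.py red && python3 - <<'E'
from meas import *
F=[grab("scene"),grab("side"),grab("wrist")]
for n in("white","yellow","red"):
    for a in pts(F,MASK[n],(.43,.52,-.2,.05),.098,.115):
        if len(a)>8: print(n,len(a),rect(a),a[:,2].mean().round(4))
save("w_b2",F[2][0]["image"])
# case, rod geometry from fixed cams
def show(t,A):
    for a in A:
        if len(a)>20: print(t,len(a),rect(a),np.round(np.percentile(a[:,2],[5,50,95]),4))
F=F[:2]
show("rod",pts(F,lambda h,s,v:(s<60)&(v>90),(.42,.645,-.40,-.29),.045,.056))
show("hood",pts(F,lambda h,s,v:(h>95)&(h<125)&(s>80),(.6,.8,-.42,-.29),.076,.088))
show("notch",pts(F,lambda h,s,v:(s<60),(.42,.53,-.40,-.29),.052,.06))
E
```

```text
time_s: 22.1
tcp_pos: [0.4705, -0.0303, 0.068]
orientation: [0.002, 0.708, 0.706, 0.014]
ft_force: [-0.5, -0.0, 0.5]
gripper_width: 0.0854
time_s: 22.6
tcp_pos: [0.4693, -0.0302, 0.1762]
orientation: [0.001, 0.708, 0.706, 0.013]
ft_force: [0.3, 1.1, 0.8]
gripper_width: 0.0852
tcp [469.3 -30.2 176.2] jaw deg -0.17 t 22.6 w 0.0852091237266533
red bar 1278 [ 4.701e+02 -3.120e+01  4.610e+01  1.210e+01  1.000e-01] [0.1028 0.1072 0.1086]
red body 65 [ 4.701e+02 -1.370e+01  5.090e+01  6.000e-01  2.000e-01] [0.034  0.054  0.0558]
white 72 [ 470.6 -118.6   47.9   13.7    2. ] 0.1085
white 61 [ 469.9 -116.5   43.6   13.6    2.1] 0.109
white 969 [ 470.9 -103.6   45.5   43.9   -0.6] 0.1073
yellow 62 [ 4.665e+02 -7.530e+01  4.820e+01  1.090e+01  4.000e-01] 0.1079
yellow 38 [469.5 -73.5  42.1  14.5  -5.7] 0.1088
yellow 990 [469.1 -75.8  45.8  12.6   0.5] 0.1073
red 97 [ 4.699e+02 -3.030e+01  5.020e+01  1.200e+01  1.000e-01] 0.1063
red 109 [468.8 -29.   46.4  14.9   0.9] 0.1069
red 1285 [ 4.701e+02 -3.130e+01  4.610e+01  1.240e+01 -1.000e-01] 0.107
rod 386 [ 521.8 -347.8  195.8   31.5   -5.7] [0.0456 0.0489 0.0531]
rod 120 [ 533.9 -353.3  222.8   23.7   -8.2] [0.0455 0.05   0.0545]
hood 1003 [ 682.1 -374.4   89.7   80.6   -8.4] [0.0774 0.0811 0.085 ]
hood 497 [ 681.9 -374.6   89.6   81.6   -8. ] [0.0781 0.0817 0.0858]
notch 39 [ 483.1 -341.5   90.3   33.1    2.5] [0.0521 0.0546 0.0592]
notch 41 [ 463.6 -342.2   63.7   34.8    5.9] [0.0522 0.054  0.0592]
```

```bash
python3 -m jog '100 5 -30 20 -8; 100 10 -40 15 -8; 100 10 -40 0 -8; 100 10 -40 0 -8; 100 10 -40 0 -8; 100 10 -40 0 -8; 100 10 -40 0 -8; 100 10 -35 0 -8' && python3 -m jog '100 10 -10 0 -8; 100 10 0 0 -8; 100 5 0 0 -8; 100 0 0 0 -8; 100 0 0 0 0; 100 0 0 0 0' && cat > rodm.py <<'E'
from meas import *
def rod(box,zl,zh):
    s=read_state(); R_=q2R(s["orientation"])[:,1]; print("tcp",np.round(np.array(s["tcp_pos"])*1000,1),"jaw",np.degrees(np.arctan2(R_[1],R_[0])).round(2),"j7",np.round(s["qpos"],2),"t",s["time_s"])
    F=[grab("wrist")]
    a=pts(F,lambda h,s,v:(s<70)&(v>70),box,zl,zh)[0]
    print("bar",len(a),rect(a),np.percentile(a[:,2],[5,50,95]).round(4)) if len(a) else 0
    return F
E
python3 - <<'E'
from rodm import *
F=rod((.5,.64,-.42,-.29),.042,.056)
save("w_case",F[0][0]["image"])
E
```

```text
time_s: 23.6
tcp_pos: [0.5424, -0.3417, 0.2046]
orientation: [0.003, 0.978, 0.208, 0.008]
ft_force: [0.6, 0.6, 1.0]
gripper_width: 0.0851
time_s: 24.2
tcp_pos: [0.5654, -0.3578, 0.1961]
orientation: [0.005, 0.996, -0.084, 0.001]
ft_force: [0.4, -0.1, 1.2]
gripper_width: 0.0853
tcp [ 565.4 -357.8  196.1] jaw -99.59 j7 [ 0.21  0.67  0.43  1.53 -0.3   1.01 -1.02] t 24.2
bar 2532 [ 570.2 -359.7  142.9   14.    -8.7] [0.0473 0.0484 0.0496]
```

View pics/w_case.png

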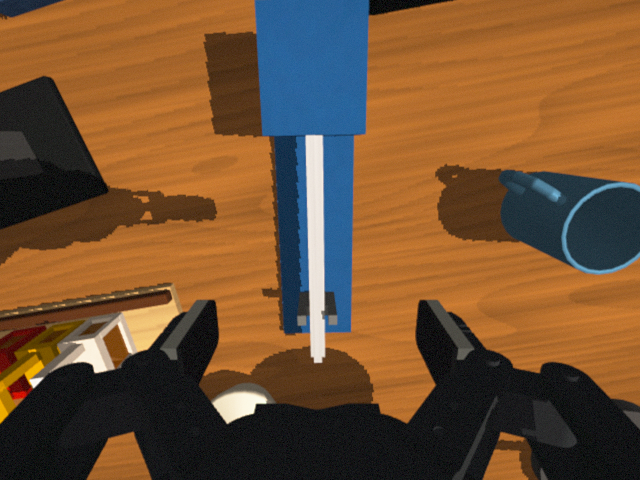

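```bash
python3 - <<'E'
from rodm import *
F=rod((.5,.64,-.42,-.29),.042,.056)
a=pts(F,lambda h,s,v:(s<70)&(v>70),(.38,.5,-.40,-.29),.036,.052)[0]; print(a[:,0].min()*1000, rect(a), a[a[:,0].argmin()])
E
```

```text
tcp [ 565.4 -357.6  196.1] jaw -99.6 j7 [ 0.21  0.67  0.43  1.53 -0.3   1.01 -1.03] t 24.25
bar 2524 [ 570.1 -359.6  143.2   14.    -8.7] [0.0473 0.0484 0.0496]
424.64172814427104 [ 462.2 -343.7   75.7   19.8   -2.6] [ 0.42464173 -0.33688459  0.04585519]
```

```bash
python3 -m jog '100 11 -3 0 0.9; 100 0 0 0 0; 100 0 0 -40 0; 100 0 0 -40 0; 100 0 0 -25 0; 100 0 0 0 0; 100 0 0 0 0'&& python3 - <<'E'
from rodm import *
rod((.5,.64,-.42,-.29),.042,.056)
E
```

```text
time_s: 25.0
tcp_pos: [0.5747, -0.3618, 0.0908]
orientation: [0.005, 0.997, -0.071, 0.003]
ft_force: [0.2, -0.1, 0.2]
gripper_width: 0.0858
tcp [ 574.7 -361.8   90.8] jaw -98.19 j7 [ 0.25  0.8   0.37  1.57 -0.35  0.83 -0.97] t 25.0
bar 5379 [ 569.3 -359.5  141.7   14.    -8.6] [0.0474 0.0484 0.0494]
```

```bash
python3 -m jog '100 2 1 -25 -0.4; 100 0 0 -25 0; 100 0 0 0 0; 100 0 0 -10 0; 100 0 0 0 0; 100 0 0 0 0'
```

```text
time_s: 25.65
tcp_pos: [0.5808, -0.3636, 0.0398]
orientation: [0.007, 0.997, -0.074, 0.009]
ft_force: [-0.3, -0.3, 0.6]
gripper_width: 0.0852
```

```bash
python3 -m jog '100 -1 2 -12 0; 100 0 0 0 0; 100 0 0 0 0; 0 0 0 0 0; 0 0 0 0 0; 0 0 0 0 0; 0 0 0 0 0; 0 0 0 0 0' && python3 -m jog '0 0 0 0 0; 0 0 0 0 0; 0 0 0 0 0; 0 0 0 0 0; 0 0 0 0 0; 0 0 0 0 0'
```

```text
time_s: 26.45
tcp_pos: [0.5805, -0.3619, 0.0289]
orientation: [0.008, 0.997, -0.074, 0.01]
ft_force: [-5.6, 1.9, 25.3]
gripper_width: 0.0129
time_s: 27.05
tcp_pos: [0.5805, -0.362, 0.029]
orientation: [0.008, 0.997, -0.074, 0.01]
ft_force: [-0.6, -0.0, 0.4]
gripper_width: 0.0126
```

```bash
python3 -m jog '0 -12 1.8 0 0; 0 -12 1.8 0 0; 0 -12 1.8 0 0; 0 -12 1.8 0 0; 0 0 0 0 0; 0 0 0 0 0'
```

```text
time_s: 27.65
tcp_pos: [0.5324, -0.3545, 0.0292]
orientation: [0.008, 0.997, -0.074, 0.011]
ft_force: [0.8, -0.6, -0.6]
gripper_width: 0.0125
```

```bash
python3 -m jog '0 -12 1.8 0 0; 0 -12 1.8 0 0; 0 -10 1.5 0 0; 0 0 0 0 0; 0 0 0 0 0' && python3 - <<'E'
from rodm import *
F=rod((.5,.6,-.42,-.29),.035,.060)
G=F+[grab("scene"),grab("side")]
for a in pts(G,MASK["red"],(.5,.75,-.45,-.29),.02,.09):
    if len(a)>5: print("handle",len(a),rect(a),a[:,2].max())
E
```

```text
time_s: 28.15
tcp_pos: [0.4991, -0.3492, 0.0292]
orientation: [0.008, 0.997, -0.073, 0.011]
ft_force: [0.4, -0.8, -0.1]
gripper_width: 0.0126
tcp [ 499.1 -349.2   29.2] jaw -98.42 j7 [ 0.31  0.78  0.3   1.81 -0.38  0.58 -0.87] t 28.15
bar 8596 [ 540.4 -354.    82.1   26.    -4.7] [0.0474 0.0487 0.0501]
handle 6196 [ 595.6 -364.3   30.6   17.8   -8.4] 0.06028528128891489
handle 154 [ 600.9 -362.4   44.    19.5  -13.6] 0.06421572307536216
handle 160 [ 613.9 -366.9   77.    32.2  -28.2] 0.06392837832134468
```

```bash
python3 -m jog '0 0 0 20 0; 0 0 0 40 0; 0 0 0 45 0; 0 0 0 45 0; 0 0 0 40 0; 0 0 0 10 0; 0 0 0 0 0' && python3 -m jog '0 10 15 0 8.2; 0 12 30 0 8.2; 0 12 30 0 8.2; 0 12 30 0 8.2; 0 12 30 0 8.2; 0 12 30 0 8.2; 0 12 30 0 8.2; 0 12 30 0 8.2' && python3 -m jog '0 12 30 0 8.2; 0 12 30 0 8.2; 0 12 30 0 8.2; 0 12 30 0 8.2; 0 12 30 0 8; 0 0 10 0 0; 0 0 0 0 0; 0 0 0 0 0' && cat > rh.py <<'E'
from rodm import *
def stand(F):
    for nm,b in(("L",(.58,.71,.05,.15)),("R",(.6,.73,-.16,-.06))):
        for a in pts(F,lambda h,s,v:(h<16)&(s>150),b,.138,.168):
            if len(a)>15: print("orange",nm,len(a),rect(a))
E
python3 - <<'E'
from rh import *
s=read_state(); z=s["tcp_pos"][2]
F=rod((.55,.75,-.22,.2),z-.005,z+.04); 
a=pts(F,lambda h,s,v:((h<6)|(h>174))&(s>150)&(v>60),(.5,.8,-.1,.35),z-.02,z+.06)[0]; print("handle",len(a),rect(a) if len(a) else 0, a[:,2].max() if len(a) else 0)
stand(F+[grab("scene"),grab("side")]); save("w_stand",F[0][0]["image"])
E
```

```text
time_s: 29.0
tcp_pos: [0.4992, -0.3479, 0.2354]
orientation: [0.008, 0.997, -0.073, 0.01]
ft_force: [0.2, -0.2, -1.7]
gripper_width: 0.0127
time_s: 29.8
tcp_pos: [0.5913, -0.1165, 0.2236]
orientation: [-0.001, 0.869, 0.495, 0.007]
ft_force: [1.2, -0.4, -0.5]
gripper_width: 0.0127
time_s: 30.6
tcp_pos: [0.6496, 0.0568, 0.209]
orientation: [-0.011, 0.626, 0.78, 0.003]
ft_force: [0.1, -0.5, -0.3]
gripper_width: 0.0128
tcp [649.6  56.8 209. ] jaw 12.48 j7 [-0.11  0.59 -0.09  1.53  0.04  1.03  0.01] t 30.6
bar 11970 [644.4  75.8 124.3  26.  -73.2] [0.2271 0.2283 0.2399]
handle 6190 [628.8 151.1  30.4  17.8 -77. ] 0.24027816554604975
orange L 1369 [640.4  93.5  64.7  10.4   8.3]
orange L 90 [639.8  94.3  65.8   9.6   8.6]
orange L 56 [628.2  94.1  42.2  12.7   4.4]
orange R 100 [ 669.9 -104.9   67.3   10.6    8.6]
orange R 39 [ 646.8 -107.8   21.5   15.7   11.7]
```

View pics/w_stand.png

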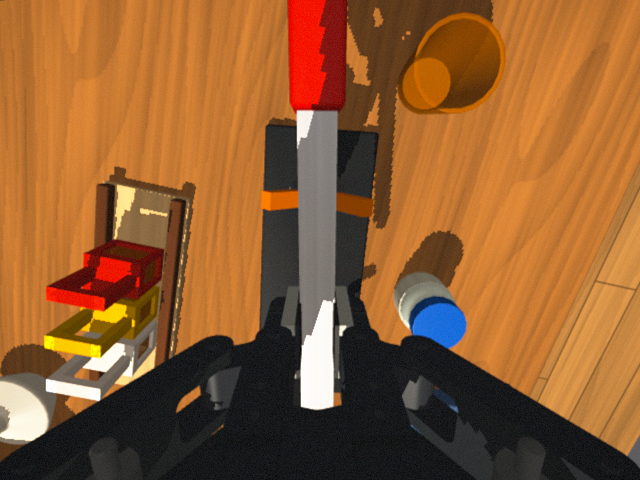

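```bash
python3 -m jog '0 0 -21 0 -4; 0 0 0 0 0; 0 0 0 -15 0; 0 0 0 0 0; 0 0 0 0 0' && python3 - <<'E'
from rh import *
s=read_state(); z=s["tcp_pos"][2]
F=rod((.55,.75,.055,.11),z+.005,z+.03); 
a=pts(F,lambda h,s,v:((h<6)|(h>174))&(s>150)&(v>60),(.5,.8,-.1,.35),z-.02,z+.06)[0]; print("handle",len(a),rect(a),a[:,2].max())
stand(F)
E
```

```text
time_s: 31.25
tcp_pos: [0.6497, 0.0298, 0.1942]
orientation: [-0.01, 0.657, 0.754, 0.003]
ft_force: [0.5, 0.2, -0.5]
gripper_width: 0.0128
tcp [649.7  29.8 194.2] jaw 7.8 j7 [-0.08  0.61 -0.07  1.55  0.03  0.99 -0.02] t 31.25
bar 5803 [642.3  82.4  57.   14.1 -82.3] [0.2123 0.2134 0.2144]
handle 6228 [636.4 125.6  30.5  18.1 -82.2] 0.22473716077985068
orange L 1655 [640.3  93.5  64.7  10.    8.3]
```

```bash
python3 -m jog '0 0 3 0 0.6; 0 0 0 0 0; 0 0 0 -20 0; 0 0 0 0 0; 0 0 0 -10 0; 0 0 0 0 0; 0 0 0 0 0'&& python3 - <<'E'
from rh import *
s=read_state(); z=s["tcp_pos"][2]
F=rod((.55,.75,.055,.11),z+.005,z+.03); 
E
```

```text
time_s: 32.0
tcp_pos: [0.6505, 0.0344, 0.1652]
orientation: [-0.009, 0.652, 0.758, 0.004]
ft_force: [0.2, 0.4, -0.9]
gripper_width: 0.0123
tcp [650.5  34.4 165.2] jaw 8.57 j7 [-0.08  0.64 -0.08  1.58  0.03  0.94 -0.02] t 32.0
bar 5655 [643.   82.5  57.4  14.1 -81.5] [0.1834 0.1844 0.1854]
```

```bash
python3 -m jog '0 -1 0 -15 0; 0 0 0 0 0; 0 -1 0 -12 0; 0 0 0 0 0; 0 0 0 -6 0; 0 0 0 0 0; 0 0 0 0 0'
```

```text
time_s: 32.75
tcp_pos: [0.6484, 0.0343, 0.1298]
orientation: [-0.009, 0.652, 0.758, 0.004]
ft_force: [-0.0, 0.8, 0.2]
gripper_width: 0.0124
```

```bash
python3 -m jog '0 0 0 -6 0; 0 0 0 0 0; 0 0 0 -2 0; 0 0 0 0 0; 0 0 0 0 0'
```

```text
time_s: 33.25
tcp_pos: [0.6486, 0.0343, 0.1216]
orientation: [-0.009, 0.652, 0.758, 0.004]
ft_force: [0.2, -0.7, -0.6]
gripper_width: 0.0126
```

```bash
python3 -m jog '0 0 0 -1 0; 0 0 0 0 0; 50 0 0 0 0; 100 0 0 0 0; 100 0 0 0 0; 100 0 0 0 0; 100 0 0 0 0; 100 0 0 0 0' && python3 -m jog '100 0 0 30 0; 100 0 0 40 0; 100 0 0 40 0; 100 0 0 0 0; 100 0 0 0 0; 100 0 0 0 0' && python3 - <<'E'
from rh import *
F=rod((.62,.68,-.085,.085),.12,.16)
a=pts(F,lambda h,s,v:((h<6)|(h>174))&(s>150)&(v>60),(.5,.8,.08,.25),.1,.17)[0]; print("handle",len(a),rect(a),a[:,2].max())
G=[grab("scene"),grab("side")]
for g in pts(G,lambda h,s,v:(s<70)&(v>70),(.62,.7,-.145,.11),.125,.16): print(len(g),rect(g),np.median(g[:,2]))
for n in("white","yellow","red"):
    for b in pts(F+G,MASK[n],(.43,.52,-.2,.05),.1,.115):
        if len(b)>8: print(n,len(b),rect(b))
E
```

```text
time_s: 34.05
tcp_pos: [0.649, 0.0344, 0.121]
orientation: [-0.009, 0.652, 0.758, 0.005]
ft_force: [0.4, 1.1, -0.1]
gripper_width: 0.0855
time_s: 34.65
tcp_pos: [0.6478, 0.0343, 0.2339]
orientation: [-0.009, 0.652, 0.758, 0.004]
ft_force: [-0.0, 0.2, 0.0]
gripper_width: 0.0854
tcp [647.8  34.3 233.9] jaw 8.57 j7 [-0.09  0.56 -0.08  1.52  0.02  1.07 -0.01] t 34.65
bar 3884 [ 6.534e+02 -1.000e-01  1.734e+02  1.400e+01 -8.130e+01] [0.1382 0.1393 0.1404]
handle 2372 [632.4 139.5  49.6  18.  -81.4] 0.1508313904630277
848 [656.2  -5.1 233.3  31.8 -83.3] 0.13924723163020208
430 [649.1   2.4 217.6  30.7 -81.9] 0.14023492730171133
white 353 [ 467.7 -118.9   39.1   11.9   -0.6]
white 68 [ 469.7 -117.8   46.    11.6    0.6]
white 66 [ 469.4 -117.3   45.4   14.8    2.2]
yellow 595 [469.3 -75.9  47.4  12.4   0.8]
yellow 59 [465.8 -75.8  46.4  11.8  -1.3]
yellow 46 [469.5 -74.9  42.1  11.9  -3.5]
red 722 [ 4.707e+02 -3.120e+01  4.670e+01  1.220e+01 -2.000e-01]
red 20 [480.8 -31.3  26.6   9.5  -4.4]
red 104 [468.9 -28.2  46.4  14.9   0.5]
```

```bash
python3 -m jog '100 -5 35 0 0; 100 -5 40 0 0; 100 -5 28 0 0; 100 0 0 0 0; 100 0 0 -30 0; 100 0 0 -30 0; 100 0 0 0 0; 100 0 0 0 0'&& python3 - <<'E'
from rh import *
F=rod((.62,.68,-.085,.085),.12,.16)
a=pts(F,lambda h,s,v:((h<6)|(h>174))&(s>150)&(v>60),(.5,.8,.08,.25),.144,.17)[0]; print("handle",len(a),rect(a),a[:,2].max())
E
```

```text
time_s: 35.6
tcp_pos: [0.6303, 0.1385, 0.1671]
orientation: [-0.011, 0.653, 0.757, 0.0]
ft_force: [0.9, -0.7, 0.8]
gripper_width: 0.0855
tcp [630.3 138.5 167.1] jaw 8.46 j7 [-0.24  0.63 -0.09  1.59  0.04  0.94 -0.19] t 35.6
bar 970 [643.1  70.2  31.4  13.6 -81.8] [0.1384 0.1393 0.1402]
handle 3054 [632.6 140.1  49.6  17.9 -81.6] 0.15018736292294163
```

```bash
python3 -m jog '100 2 1 -25 0; 100 0 0 -12 0; 100 0 0 0 0; 100 0 0 0 0'
```

```text
time_s: 36.05
tcp_pos: [0.6346, 0.1387, 0.134]
orientation: [-0.01, 0.654, 0.757, 0.002]
ft_force: [0.4, 0.7, 0.1]
gripper_width: 0.0858
```

```bash
python3 -m jog '100 -2 1 -14 0; 100 0 0 0 0; 100 0 0 0 0; 0 0 0 0 0; 0 0 0 0 0; 0 0 0 0 0; 0 0 0 0 0; 0 0 0 0 0' && python3 -m jog '0 0 0 0 0; 0 0 0 0 0; 0 0 0 0 0; 0 0 0 0 0'
```

```text
time_s: 36.85
tcp_pos: [0.6337, 0.14, 0.1224]
orientation: [-0.009, 0.654, 0.757, 0.004]
ft_force: [-0.9, -0.7, 2.9]
gripper_width: 0.0168
time_s: 37.25
tcp_pos: [0.6337, 0.14, 0.1225]
orientation: [-0.009, 0.654, 0.757, 0.004]
ft_force: [-1.0, 0.3, 1.7]
gripper_width: 0.0171
```

```bash
python3 -m jog '0 0 0 20 0; 0 0 0 30 0; 0 0 0 30 0; 0 0 0 0 0; 0 0 0 0 0' && python3 - <<'E'
from rh import *
s=read_state(); z=s["tcp_pos"][2]
F=rod((.62,.70,-.085,.085),z-.03,z+.04)
for g in pts([grab("scene"),grab("side")]+F,lambda h,s,v:(s<70)&(v>100),(.62,.7,-.15,.1),z-.02,z+.04):
    if len(g)>10: print(len(g),rect(g),"slope dz/dy",np.polyfit(g[:,1],g[:,2],1).round(4), g[:,1].min())
E
python3 -m jog '0 -5 30 0 -2; 0 -10 40 0 -2; 0 -20 40 0 -2; 0 -30 20 0 -2; 0 -35 0 0 -0.5; 0 -35 0 0 0; 0 -15 0 0 0; 0 0 0 0 0' && python3 -m jog '0 0 0 0 0'
```

```text
time_s: 37.75
tcp_pos: [0.6327, 0.1398, 0.2038]
orientation: [-0.009, 0.654, 0.757, 0.003]
ft_force: [-0.2, 1.1, -2.0]
gripper_width: 0.017
tcp [632.7 139.8 203.8] jaw 8.35 j7 [-0.24  0.59 -0.09  1.55  0.04  1.   -0.19] t 37.75
943 [654.3  -9.8 223.7  22.4 -81.4] slope dz/dy [0.0019 0.2197] -0.12104068148908076
307 [653.7 -16.  213.1  15.5 -81.4] slope dz/dy [1.000e-04 2.214e-01] -0.1207139470021178
208 [6.383e+02 9.740e+01 1.380e+01 5.200e+00 2.000e-01] slope dz/dy [0.0897 0.2118] 0.09478380626007997
time_s: 38.7
tcp_pos: [0.4734, 0.2718, 0.1947]
orientation: [-0.011, 0.71, 0.704, -0.002]
ft_force: [0.0, 0.2, -0.3]
gripper_width: 0.0172
time_s: 38.8
tcp_pos: [0.4736, 0.2718, 0.1944]
orientation: [-0.011, 0.71, 0.704, -0.002]
ft_force: [0.3, 0.1, -1.1]
gripper_width: 0.0172
```

```bash
python3 -m jog '0 -3 3 0 0.4; 0 0 0 0 0; 0 0 0 -35 0; 0 0 0 -40 0; 0 0 0 -30 0; 0 0 0 0 0; 0 0 0 0 0' && cat > th.py <<'E'
from rh import *
s=read_state(); z=s["tcp_pos"][2]; y=s["tcp_pos"][1]
F=rod((.44,.50,y-.12,y-.05),z-.03,z+.04)
G=[grab("scene"),grab("side")]
for g in pts(G,lambda h,s,v:(s<70)&(v>100),(.44,.5,max(.0,y-.3),y-.03),z-.02,z+.04):
    if len(g)>10: print("rod",len(g),rect(g),"slope",np.polyfit(g[:,1],g[:,2],1).round(4),"ytip",g[:,1].min().round(3))
for n in("white","yellow","red"):
    for b in pts(G,MASK[n],(.43,.52,-.2,.05),.098,.115):
        if len(b)>8: print(n,len(b),rect(b))
E
python3 th.py
```

```text
time_s: 39.5
tcp_pos: [0.4753, 0.2746, 0.0862]
orientation: [-0.01, 0.709, 0.705, -0.001]
ft_force: [-0.3, -0.2, -0.6]
gripper_width: 0.0167
tcp [475.3 274.6  86.2] jaw -0.33 j7 [-0.56  0.61 -0.08  1.91  0.04  0.63 -0.67] t 39.5
rod 716 [473.7 127.9 232.7  21.5  89.8] slope [-0.0031  0.1037] ytip 0.012
rod 215 [472.6 116.6 151.6  14.5  89.3] slope [-0.0087  0.1066] ytip 0.041
white 155 [479.5 -38.7 174.4  46.2  83.6]
white 27 [462.6 -38.5 172.7  14.   83.4]
yellow 56 [464.7 -74.7  50.5  11.1   2.4]
yellow 29 [459.  -74.4  24.7  10.6  -2.6]
red 98 [471.9 -30.   54.7  11.7  -0.8]
red 39 [454.6 -29.7  20.   13.2  -7.4]
```

```bash
python3 -m jog '0 -5 0 -10 0; 0 0 0 0 0; 0 0 0 -6 0; 0 0 0 0 0; 0 0 0 0 0'
```

```text
time_s: 40.15
tcp_pos: [0.4714, 0.2759, 0.0728]
orientation: [-0.01, 0.709, 0.705, 0.002]
ft_force: [-0.2, 0.3, -0.9]
gripper_width: 0.0169
```

```bash
python3 -m jog '0 0 -15 -2 0; 0 0 -15 0 0; 0 0 -10 0 0; 0 0 0 0 0; 0 0 0 0 0' && python3 th.py
```

```text
time_s: 40.65
tcp_pos: [0.4716, 0.2314, 0.0709]
orientation: [-0.01, 0.71, 0.704, 0.002]
ft_force: [0.9, 0.5, -0.5]
gripper_width: 0.0171
tcp [471.6 231.4  70.9] jaw -0.41 j7 [-0.5   0.6  -0.08  1.98  0.05  0.56 -0.61] t 40.65
rod 610 [470.1 100.9 200.9  22.5  89.9] slope [-0.0005  0.0876] ytip 0.0
rod 150 [468.4  77.  127.3  14.3  89.9] slope [-0.0236  0.0901] ytip 0.013
white 67 [ 469.8 -118.1   47.9   11.5    1.4]
white 24 [ 454.7 -116.9   15.8   11.9   -4.1]
yellow 56 [466.7 -74.7  47.   10.7   1. ]
yellow 11 [452.  -75.   10.    8.7 -34.8]
red 92 [ 4.69e+02 -3.01e+01  5.15e+01  1.17e+01  1.00e-01]
red 9 [447.3 -27.7  10.7   3.4  66.7]
```

```bash
python3 - <<'E'
from rh import *
im,T=grab("side"); im2,T2=grab("scene")
print
def px(T,im,p): q=T[:3,:3].T@(np.array(p)-T[:3,3]); return int(im["fx"]*q[0]/q[2]+im["cx"]),int(im["fy"]*q[1]/q[2]+im["cy"])
out=[]
for i,t in((im,T),(im2,T2)):
    u,v=px(t,i,(.47,-.02,.07)); u=min(max(u,66),574);v=min(max(v,66),414)
    out.append(cv2.resize(i["image"][v-65:v+65,u-65:u+65],(400,400),interpolation=cv2.INTER_CUBIC))
save("thread1",np.hstack(out))
E
```

```text
(no output)
```

View pics/thread1.png

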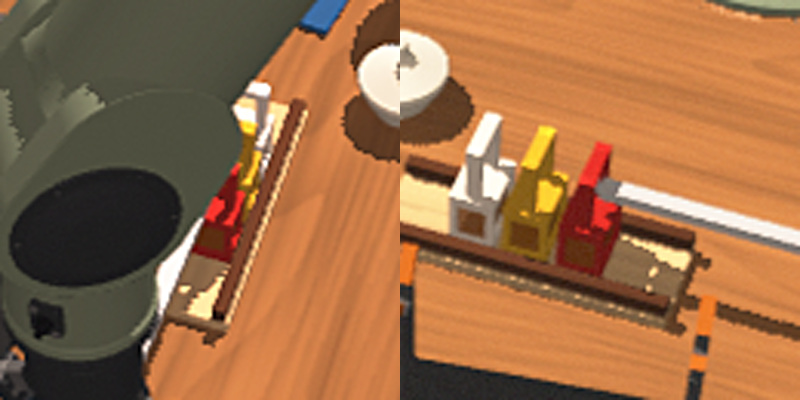

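```bash
python3 -m jog '0 0 -15 0 0; 0 0 -15 0 0; 0 0 -10 0 0; 0 0 0 0 0; 0 0 0 0 0'
```

```text
time_s: 41.4
tcp_pos: [0.4711, 0.1886, 0.0707]
orientation: [-0.01, 0.709, 0.705, 0.002]
ft_force: [0.0, 0.7, -0.6]
gripper_width: 0.0167
```

```bash
python3 -m jog '0 -1 -15 -1 0; 0 0 -15 0 0; 0 0 -10 0 0; 0 0 0 0 0; 0 0 0 0 0' && python3 -m jog '0 0 -15 0 0; 0 0 -15 0 0; 0 0 -5 0 0; 0 0 0 0 0; 0 0 0 0 0' && python3 th.py
```

```text
time_s: 41.9
tcp_pos: [0.47, 0.1454, 0.0697]
orientation: [-0.01, 0.709, 0.705, 0.002]
ft_force: [-0.2, -0.1, 0.1]
gripper_width: 0.0169
time_s: 42.4
tcp_pos: [0.4703, 0.1106, 0.0698]
orientation: [-0.01, 0.709, 0.705, 0.003]
ft_force: [-0.3, 0.5, -1.1]
gripper_width: 0.0169
tcp [470.3 110.6  69.8] jaw -0.28 j7 [-0.26  0.56 -0.1   2.08  0.07  0.5  -0.41] t 42.4
rod 236 [468.7  40.2  80.4  22.3 -89.3] slope [-0.0112  0.0867] ytip 0.0
white 70 [ 471.4 -118.1   49.5   12.2    2.7]
white 27 [ 454.4 -118.    16.    15.8   86.3]
yellow 56 [466.3 -74.9  43.4  11.4   2.1]
yellow 32 [460.6 -74.5  25.9  12.6  -9.1]
red 90 [471.  -29.8  49.2  11.3   0.7]
red 31 [452.2 -28.   16.1  12.1 -84. ]
```

```bash
python3 -m jog '0 0 -15 0 0; 0 0 -15 0 0; 0 0 -6 0 0; 0 0 0 0 0; 0 0 0 0 0' && python3 -m jog '0 0 0 10 0; 0 0 0 10 0; 0 0 0 10 0; 0 0 0 10 0; 0 0 0 0 0; 0 0 0 0 0'
```

```text
time_s: 43.05
tcp_pos: [0.4703, 0.0749, 0.0698]
orientation: [-0.01, 0.708, 0.706, 0.003]
ft_force: [-0.1, 0.7, -1.2]
gripper_width: 0.017
time_s: 43.65
tcp_pos: [0.4706, 0.0767, 0.1145]
orientation: [-0.01, 0.707, 0.707, 0.004]
ft_force: [-0.9, 0.4, -2.1]
gripper_width: 0.0168
```

```bash
python3 -m jog '0 0 0 15 0; 0 0 0 25 0; 0 0 0 30 0; 0 0 0 25 0; 0 0 0 10 0; 0 0 0 0 0; 0 0 0 0 0; 0 0 0 0 0' && python3 - <<'E'
from rh import *
s=read_state(); z=s["tcp_pos"][2]
G=[grab("scene"),grab("side")]; F=rod((.44,.5,-.02,.04),z-.03,z+.06)
for g in pts(G+F,lambda h,s,v:(s<60)&(v>100),(.45,.49,-.2,.05),z+.005,z+.028):
    if len(g)>10: print("rod",len(g),rect(g),"slope",np.polyfit(g[:,1],g[:,2],1).round(4),g[:,2].mean())
for n in("white","yellow","red"):
    for b in pts(G+F,MASK[n],(.42,.53,-.2,.045),z-.09,z+.06):
        if len(b)>8: t=b[b[:,2]>np.percentile(b[:,2],98)-.006]; print(n,len(b),rect(t),"z",np.percentile(b[:,2],[1,99]).round(3))
im,T=G[0]; save("lift",cv2.resize(im["image"][160:400,240:560],(800,600)))
E
```

```text
time_s: 44.45
tcp_pos: [0.468, 0.0763, 0.2189]
orientation: [-0.012, 0.707, 0.707, 0.001]
ft_force: [0.4, -0.1, -2.2]
gripper_width: 0.0167
tcp [467.9  76.2 218.9] jaw -0.01 j7 [-0.17  0.31 -0.13  1.98  0.02  0.86 -0.31] t 44.55
bar 445 [4.679e+02 3.570e+01 1.400e+01 8.600e+00 1.000e-01] [0.2348 0.2357 0.2366]
rod 685 [466.6 -69.4 236.6  39.6 -85.7] slope [-0.0033  0.2353] 0.23556069055105056
rod 157 [ 460.4 -115.1  146.3   20.8  -85. ] slope [0.0136 0.239 ] 0.2373039284551952
rod 745 [468.   38.6  14.2  14.   88.7] slope [0.0245 0.2348] 0.2357211990068369
white 697 [459.8 -59.6 186.3  47.3 -82.2] z [0.193 0.246]
white 194 [ 457.2 -116.5   24.    13.5   -8. ] z [0.161 0.248]
white 739 [468.   38.2  14.   13.6  -0.7] z [0.234 0.237]
yellow 84 [466.  -73.5  45.7  11.3  -0.9] z [0.194 0.248]
yellow 23 [456.2 -73.8  22.9   9.4   8.6] z [0.196 0.247]
red 543 [468.6 -29.   50.5  11.5   0.6] z [0.149 0.247]
red 102 [449.9 -27.1  16.5  10.9 -73.6] z [0.153 0.247]
red 11 [ 4.472e+02 -1.240e+01  1.600e+00  4.000e-01  5.890e+01] z [0.154 0.168]
```

View pics/lift.png

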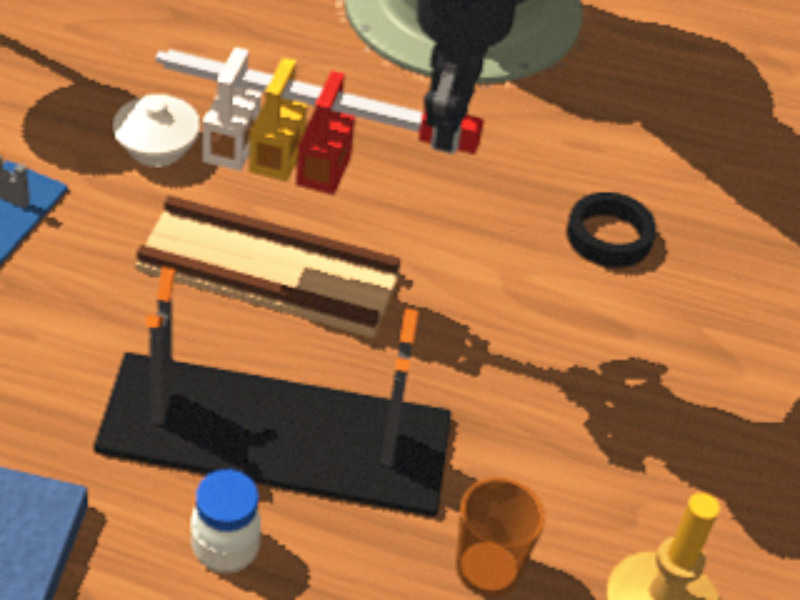

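```bash
python3 -m jog '0 2 10 0 2; 0 2 15 0 2; 0 2 10 0 2; 0 0 4 0 2; 0 0 0 0 0; 0 0 0 0 0' && python3 -m jog '0 10 1.5 0 0; 0 18 2.7 0 0; 0 20 3 0 0; 0 20 3 0 0; 0 20 3 0 0; 0 20 3 0 0; 0 18 2.7 0 0; 0 12 2 0 0' && python3 -m jog '0 6 1 0 0; 0 0 0 0 0; 0 0 0 0 0; 0 0 0 0 0'
```

```text
time_s: 45.2
tcp_pos: [0.4741, 0.1202, 0.218]
orientation: [-0.012, 0.65, 0.76, -0.0]
ft_force: [-1.0, -0.4, -2.5]
gripper_width: 0.0166
time_s: 46.0
tcp_pos: [0.6211, 0.138, 0.2182]
orientation: [-0.011, 0.653, 0.757, -0.0]
ft_force: [-0.2, 0.1, -1.6]
gripper_width: 0.0166
time_s: 46.4
tcp_pos: [0.6285, 0.1378, 0.2171]
orientation: [-0.011, 0.654, 0.757, -0.001]
ft_force: [0.2, 0.5, -1.7]
gripper_width: 0.017
```

```bash
python3 -m jog '0 4 2 0 0; 0 0 0 0 0; 0 0 0 -15 0; 0 0 0 -10 0; 0 0 0 0 0; 0 0 0 0 0' && python3 - <<'E'
from rh import *
s=read_state(); z=s["tcp_pos"][2]
G=[grab("scene"),grab("side")]; F=rod((.62,.69,.04,.11),z+.005,z+.03)
for g in pts(G,lambda h,s,v:(s<60)&(v>100),(.6,.72,-.16,.1),z+.005,z+.025):
    if len(g)>10: print("rod",len(g),rect(g),"slope",np.polyfit(g[:,1],g[:,2],1).round(4),g[:,2].mean())
stand(F+G)
E
```

```text
time_s: 47.0
tcp_pos: [0.6316, 0.1398, 0.1897]
orientation: [-0.011, 0.654, 0.757, -0.001]
ft_force: [0.4, 0.7, -2.4]
gripper_width: 0.0171
tcp [631.7 139.8 190.1] jaw 8.35 j7 [-0.21  0.61 -0.14  1.56  0.07  0.99 -0.22] t 47.1
bar 745 [637.1 102.3  14.1  13.9 -82.8] [0.206  0.2068 0.2077]
rod 796 [658.9 -10.4 222.5  50.6 -87.5] slope [0.0021 0.2057] 0.2056984768432052
rod 216 [646.6 -16.1 211.5  42.3 -70.2] slope [-0.0062  0.2072] 0.20747979049066104
orange L 89 [660.6  51.2   8.3   4.1  39.3]
orange L 140 [643.4  76.2  59.2  52.7   1. ]
orange L 74 [627.8  74.3  53.5  34.9 -81. ]
orange R 96 [ 669.  -105.2   63.7   10.     8.4]
orange R 44 [ 648.  -107.7   23.7   14.4   12.1]
```

```bash
python3 -m jog '0 1 0 0 0; 0 0 0 0 0; 0 0 0 -12 0; 0 0 0 -12 0; 0 0 0 0 0; 0 0 0 0 0' && python3 - <<'E'
from rh import *
s=read_state(); z=s["tcp_pos"][2]
G=[grab("scene"),grab("side")]; F=rod((.62,.69,.04,.11),z+.005,z+.03)
# bar x near both posts
for y0,y1 in((.07,.085),(-.12,-.095)):
    for g in pts(G+F,lambda h,s,v:(s<60)&(v>100),(.6,.72,y0,y1),z+.012,z+.022):
        if len(g)>5: m=g.mean(0)*1000; print(len(g),m.round(1),"line x",round(640.4-.1487*(m[1]-93.5),1))
E
```

```text
time_s: 47.75
tcp_pos: [0.633, 0.1398, 0.1644]
orientation: [-0.011, 0.654, 0.757, -0.001]
ft_force: [0.0, 0.3, -0.7]
gripper_width: 0.0167
tcp [633.1 139.9 164.8] jaw 8.35 j7 [-0.21  0.64 -0.14  1.58  0.08  0.94 -0.22] t 47.85
bar 745 [638.5 102.   15.2  13.9 -82.4] [0.1807 0.1815 0.1824]
57 [643.4  77.6 181.3] line x 642.8
73 [ 669.3 -105.9  181.3] line x 670.1
30 [ 667.3 -105.7  182.3] line x 670.0
```

```bash
python3 -m jog '0 0 0 -10 0; 0 0 0 0 0; 0 0 0 -10 0; 0 0 0 0 0; 0 0 0 -8 0; 0 0 0 0 0; 0 0 0 0 0'
```

```text
time_s: 48.6
tcp_pos: [0.6334, 0.1399, 0.1348]
orientation: [-0.011, 0.654, 0.757, -0.0]
ft_force: [-1.0, 0.4, -2.5]
gripper_width: 0.0169
```

```bash
python3 -m jog '0 0 0 -7 0; 0 0 0 0 0; 0 0 0 -4 0; 0 0 0 0 0; 0 0 0 0 0'
```

```text
time_s: 49.1
tcp_pos: [0.6336, 0.1399, 0.1231]
orientation: [-0.01, 0.654, 0.757, 0.0]
ft_force: [-0.2, -0.2, -1.5]
gripper_width: 0.0171
```

```bash
python3 -m jog '0 0 0 -1 0; 0 0 0 0 0; 0 0 0 0 0; 30 0 0 0 0; 60 0 0 0 0; 100 0 0 0 0; 100 0 0 0 0; 100 0 0 0 0' && python3 -m jog '100 0 0 0 0; 100 0 0 25 0; 100 0 0 40 0; 100 0 0 40 0; 100 0 20 20 0; 100 0 0 0 0; 100 0 0 0 0; 100 0 0 0 0' && python3 - <<'E'
from rh import *
G=[grab("scene"),grab("side")]; F=rod((.62,.69,-.085,.1),.13,.15)
a=pts(F,lambda h,s,v:((h<6)|(h>174))&(s>150)&(v>60),(.55,.7,.1,.25),.144,.17)[0]; print("handle",len(a),rect(a),a[:,2].max())
for y0,y1 in((.07,.085),(-.12,-.095)):
    for g in pts(G+F,lambda h,s,v:(s<60)&(v>100),(.6,.72,y0,y1),.13,.15):
        if len(g)>5: m=np.median(g,0)*1000; print(len(g),m.round(1),"line x",round(640.4-.1487*(m[1]-93.5),1))
for n in("white","yellow","red"):
    for b in pts(G+F,MASK[n],(.58,.73,-.09,.09),.04,.17):
        if len(b)>8: t=b[b[:,2]>.143]; print(n,len(b),rect(t) if len(t)>5 else 0,"z",np.percentile(b[:,2],[1,99]).round(3))
im,T=G[0]; save("end",cv2.resize(im["image"][200:440,240:560],(800,600)))
E
```

```text
time_s: 49.9
tcp_pos: [0.6342, 0.1399, 0.123]
orientation: [-0.01, 0.654, 0.757, 0.001]
ft_force: [0.2, -0.1, -0.1]
gripper_width: 0.0818
time_s: 50.7
tcp_pos: [0.6328, 0.1596, 0.2515]
orientation: [-0.011, 0.654, 0.756, -0.0]
ft_force: [-0.2, -0.3, -0.0]
gripper_width: 0.0856
tcp [632.7 159.2 251.1] jaw 8.29 j7 [-0.24  0.56 -0.14  1.48  0.06  1.12 -0.24] t 50.8
bar 1330 [647.4  50.4 102.6  26.9 -75.2] [0.1384 0.1394 0.1404]
handle 1409 [633.2 140.2  49.6  17.9 -82.3] 0.1505479976648482
62 [644.7  77.7 139.1] line x 642.7
34 [640.6  78.4 140.6] line x 642.6
256 [642.2  77.6 139.4] line x 642.8
59 [ 667.7 -106.   139.3] line x 670.1
25 [ 667.6 -104.7  141.1] line x 669.9
white 577 [643.6  -1.6 181.5  41.5 -80.5] z [0.13  0.152]
white 183 [659.2  -5.5 169.4  43.8  88.8] z [0.06  0.153]
white 1125 0 z [0.083 0.141]
yellow 122 [653.8  -7.3  49.2  11.5   8.1] z [0.098 0.152]
yellow 10 [634.5 -11.3  13.    3.1 -55.5] z [0.096 0.151]
yellow 47 0 z [0.098 0.101]
red 532 [650.4  35.7  51.8  11.5   8.5] z [0.052 0.151]
red 270 [647.5  39.   46.2  10.5   6.7] z [0.052 0.151]
red 1360 [649.6  34.8  45.8  12.4   8.6] z [0.098 0.149]
```

View pics/end.png

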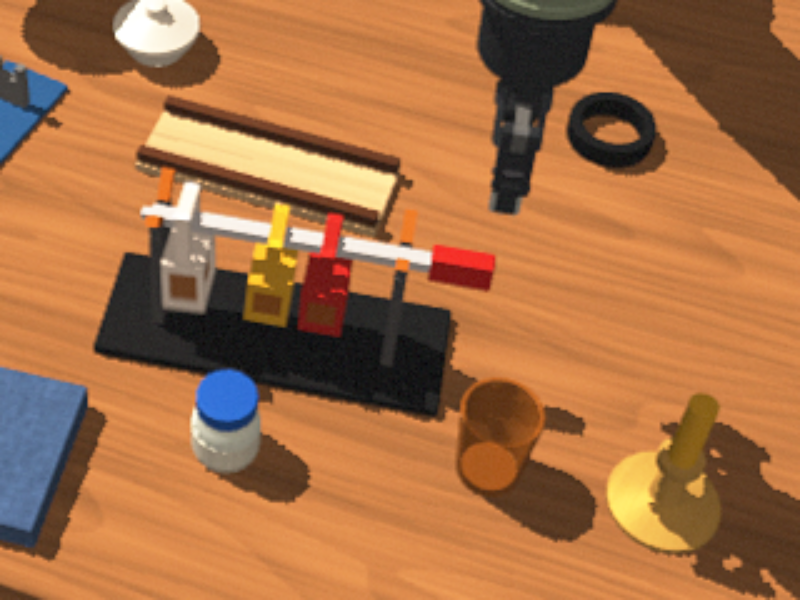

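```bash
python3 - <<'E'
from rh import *
G=[grab("scene"),grab("side")]
O=np.array([655.1,-5.7]); yv=np.array([-.147,.989]); xv=np.array([.989,.147])
for n,k in(("white",(-.16,-.03)),("yellow",(-.05,.02)),("red",(.0,.08))):
    for b in pts(G,MASK[n],(.6,.73,*k),.144,.156):
        b=b[:,:2]*1000-O
        if len(b)>5: print(n,len(b),"stand y",np.percentile(b@yv,[5,50,95]).round(1),"x",np.percentile(b@xv,[5,95]).round(1))
im,T=G[0]; save("end2",cv2.resize(im["image"][265:330,290:440],(800,347),interpolation=cv2.INTER_CUBIC))
E
```

```text
white 87 stand y [-83.6 -78.1 -73. ] x [-28.4  13.3]
white 57 stand y [-82.8 -77.4 -71.3] x [-28.4  12.6]
yellow 86 stand y [-7.  -2.4  2.1] x [-21.8  20.2]
yellow 6 stand y [-6.8 -2.   3.9] x [-22.9 -19. ]
red 105 stand y [36.9 41.6 46.8] x [-21.8  22.9]
red 34 stand y [41.9 46.2 50.2] x [-23.3  21.1]
```

View pics/end2.png

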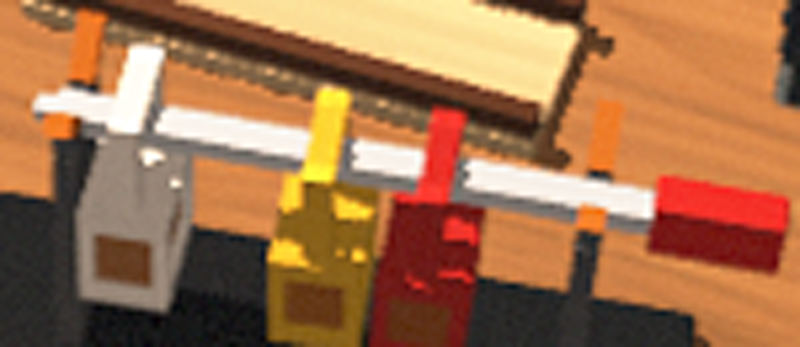

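```bash
python3 -m jog '100 0 0 0 0; 100 0 0 0 0; 100 0 0 0 0; 100 0 0 0 0; 100 0 0 0 0; 100 0 0 0 0; 100 0 0 0 0; 100 0 0 0 0' && python3 - <<'E'
from rh import *
G=[grab("scene"),grab("side")]
O=np.array([655.1,-5.7]); yv=np.array([-.147,.989]); xv=np.array([.989,.147])
for n,k in(("white",(-.16,-.03)),("yellow",(-.05,.02)),("red",(.0,.08))):
    for zl,zh in((.144,.156),(.045,.125)):
      for b in pts(G,MASK[n],(.6,.73,*k),zl,zh):
        z=b[:,2]; b=b[:,:2]*1000-O
        if len(b)>15: print(n,zl,len(b),"stand y",np.percentile(b@yv,[5,50,95]).round(1),"x",np.percentile(b@xv,[5,95]).round(1),"z",np.percentile(z,[2,98]).round(3))
im,T=G[1]; save("end3",cv2.resize(im["image"][200:340,200:400],(800,560),interpolation=cv2.INTER_CUBIC))
hm=None
E
```

```text
time_s: 51.75
tcp_pos: [0.6326, 0.1589, 0.2505]
orientation: [-0.011, 0.654, 0.756, -0.001]
ft_force: [-0.2, -0.5, -0.1]
gripper_width: 0.0852
white 0.144 93 stand y [-83.8 -78.4 -73.3] x [-27.   12.1] z [0.145 0.151]
white 0.144 61 stand y [-83.1 -77.4 -69.7] x [-28.4  13.1] z [0.145 0.152]
white 0.045 29 stand y [-87.6 -70.5 -58.5] x [-31.5  -3.6] z [0.055 0.111]
yellow 0.144 83 stand y [-6.7 -1.9  2.8] x [-20.8  19.9] z [0.145 0.152]
yellow 0.045 42 stand y [-18.7 -14.4  10.6] x [-15.2  21.2] z [0.096 0.104]
red 0.144 100 stand y [36.9 41.8 46.9] x [-21.6  21. ] z [0.144 0.151]
red 0.144 30 stand y [40.9 46.  50.8] x [-23.   22.2] z [0.145 0.152]
red 0.045 391 stand y [26.1 45.1 58.6] x [-14.7  27.4] z [0.055 0.122]
red 0.045 202 stand y [29.  48.3 61.5] x [-27.   19.6] z [0.055 0.123]
```

View pics/end3.png

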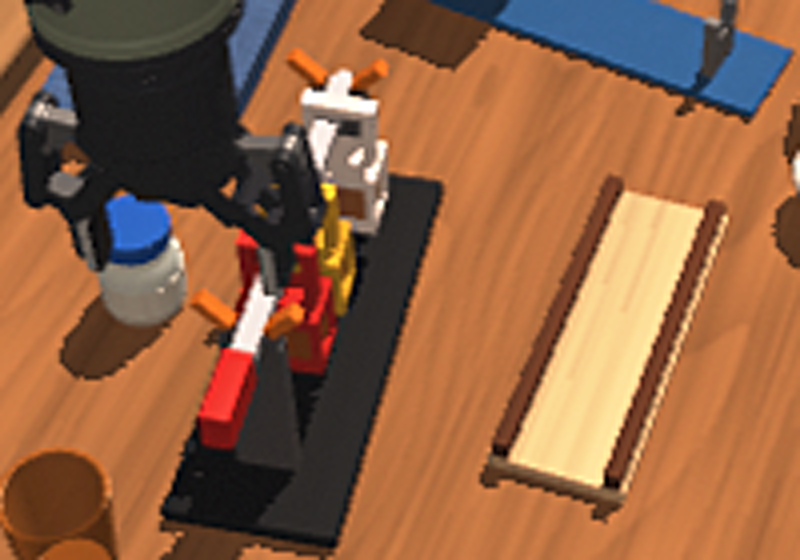

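```bash
python3 -c "
from bench import bot; print(bot.sign_off())"
```

```text
the job is handed in; nothing more can be done
None
```

The rod is hanging back in both notches of the stand with all three lanterns on it (red, yellow and white; there was no green one), and I handed the job in at about 52 s of robot time. I stood the lanterns in the board's channel, drew the rod from its case and laid it in the notches. Then I took it by the handle, threaded the bails, lifted the stack and hung it.

**Last checks:**
- **Rod:** its axis is about 134 mm high and its middle within about 2 mm of the stand's midpoint. It is in line with the stand and the gripper is well clear of it.
- **Lanterns:** all upright, hanging by their bails between the posts, and still over a second. Along the stand, red is at +42 to +46 mm, yellow at -2 mm and white at -78 mm.
- **White lantern:** it moved about 3 cm along the rod after the lift, perhaps the knock the task warned of, and appears to touch the tip-end post. By my measurement it is still inside the limit of -96 mm, so I left it there.
- **Bystanders:** I saw none of them moved or knocked over in the pictures, but I did not measure their positions again at the end.

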